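# Hang the slide holder and fill it

## Task

Get the drying place for the slides ready: hook the empty aluminium holder's two tabs into the upper pair of slots of the grey slotted stand and push it down until it is fully home and the spring catch snaps over its back plate. Then move every slide carrier out of the white bench rack into the hung holder, one to a slot, standing upright on the slot's floor. Do not shift or knock over the two dropper bottles.

Things in the scene. Friction and masses are not known exactly. Their poses are not given: they have to be found in the camera images.
- slot_stand: Grey steel stand fixed to the bench, 155 mm tall: two slotted uprights 40 mm wide, centre lines at y = -52 and +52 mm, on a foot plate 6 mm thick (x -10 to +90 mm). Origin on the bench midway between the uprights, in the plane of their front faces; z up, -x = side facing the robot, on which the holder hangs. Turned up to 0.2 rad.
- slot_left (a point): Middle of the lower edge of the upper slot in the left upright (y = +52, z = 105 mm of the stand), in its front face; axes as the stand. Slots are 12 mm wide, 28 mm high, cut in 3.5 mm sheet, hollow behind. A second, lower row (lower edges at z = 45 mm) is not used.
- slot_right (a point): The same for the right upright (y = -52, z = 105 mm of the stand).
- seat (a point): Point fixed to the stand (x -55, y 0, z 45 mm; axes as the stand) where the holder's origin lies when it hangs home in the upper slots (free of the hand it sags up to 0.04 rad). To enter the slots the holder comes in along the stand's +x, raised 16 mm above this (clearance 4 mm up and down, 3.5 mm to each side), until its back face meets the uprights; then it goes down 16 mm.
- catch (a joint): Spring catch, a steel block 22 mm wide between the uprights, z 126 to 136 mm, standing 7 mm out of their front faces. 0 = sprung out, grows (to 0.010 m) as it is pushed back. The holder's back plate pushes it to 0.007 on entering (4 to 5 N) and it drags on the plate, so push down; with the holder fully down it springs out over the plate's top edge.
- holder: Loose aluminium hang-on holder, 0.5 kg, 172 x 144 x 112 mm. Origin on its underside below the middle of its handle; z up, +x = its back. Base 5 mm thick, 90 mm wide, x -107 to +55 mm. Back plate 80 mm tall, 144 mm wide, back face at x = +55 mm. Comb for the carriers in front of the handle. Starts upright on the bench on one side of the stand, turned up to 0.4 rad.
- handle (a point): Top of the holder's handle (x 0, y 0, z 112 mm of the holder; axes as the holder): an upright black block, 14 mm along x, 40 mm along y, rising from the base. Take it from above across its 14 mm, at z 85 to 110 mm.
- tab_left (a point): Lowest outer point of the holder's left hook tab (x 65, y +52, z 48 mm of the holder; axes as the holder). The tab is 5 mm wide: an arm at z 60 to 68 mm stands 10 mm out of the back face, ending in a lip (x 60.3 to 65.3 mm) down to z = 48 mm.
- tab_right (a point): The same for the right hook tab (x 65, y -52, z 48 mm of the holder).
- carrier_rack: White plastic rack fixed on the bench on the other side of the stand, 164 x 80 x 32 mm, origin under its centre; six slots 8.5 mm wide, 24 mm apart (x = -60 to +60 mm), running along its y, floor 6 mm above the bench, side cheeks to z = 26 mm. Four to six of its slots hold a carrier. Turned up to 0.4 rad.
- slot_0 (a point): Middle of the floor of slot 0 of the holder (x = -25, y = 0, z = 5 mm in the holder's frame; slot_0 is nearest the handle, slot_5 at the front); axes as the holder. Slots run along y, 7.8 mm wide between 6 mm fins with round tops at z = 41 mm, 14 mm apart; side cheeks at y = -34 and +34 mm to z = 29 mm.
- slot_1 (a point): Middle of the floor of slot 1 of the holder (x = -39, y = 0, z = 5 mm in the holder's frame; slot_0 is nearest the handle, slot_5 at the front); axes as the holder. Slots run along y, 7.8 mm wide between 6 mm fins with round tops at z = 41 mm, 14 mm apart; side cheeks at y = -34 and +34 mm to z = 29 mm.
- slot_2 (a point): Middle of the floor of slot 2 of the holder (x = -53, y = 0, z = 5 mm in the holder's frame; slot_0 is nearest the handle, slot_5 at the front); axes as the holder. Slots run along y, 7.8 mm wide between 6 mm fins with round tops at z = 41 mm, 14 mm apart; side cheeks at y = -34 and +34 mm to z = 29 mm.
- slot_3 (a point): Middle of the floor of slot 3 of the holder (x = -67, y = 0, z = 5 mm in the holder's frame; slot_0 is nearest the handle, slot_5 at the front); axes as the holder. Slots run along y, 7.8 mm wide between 6 mm fins with round tops at z = 41 mm, 14 mm apart; side cheeks at y = -34 and +34 mm to z = 29 mm.
- slot_4 (a point): Middle of the floor of slot 4 of the holder (x = -81, y = 0, z = 5 mm in the holder's frame; slot_0 is nearest the handle, slot_5 at the front); axes as the holder. Slots run along y, 7.8 mm wide between 6 mm fins with round tops at z = 41 mm, 14 mm apart; side cheeks at y = -34 and +34 mm to z = 29 mm.
- slot_5 (a point): Middle of the floor of slot 5 of the holder (x = -95, y = 0, z = 5 mm in the holder's frame; slot_0 is nearest the handle, slot_5 at the front); axes as the holder. Slots run along y, 7.8 mm wide between 6 mm fins with round tops at z = 41 mm, 14 mm apart; side cheeks at y = -34 and +34 mm to z = 29 mm.
- carrier_a: Slide carrier (may be absent): stiff dark grey plastic card 5 mm thick (x), 60 mm wide (y), 90 mm tall (z), 50 g, a glass slide on each face; all alike. Origin at the middle of its lower edge. Starts standing in a slot of carrier_rack; take it from above by its two narrow edges, 60 mm apart, in its upper third, so that the neighbours do not hinder the fingers.
- carrier_b: Slide carrier (may be absent): stiff dark grey plastic card 5 mm thick (x), 60 mm wide (y), 90 mm tall (z), 50 g, a glass slide on each face; all alike. Origin at the middle of its lower edge. Starts standing in a slot of carrier_rack; take it from above by its two narrow edges, 60 mm apart, in its upper third, so that the neighbours do not hinder the fingers.
- carrier_c: Slide carrier (may be absent): stiff dark grey plastic card 5 mm thick (x), 60 mm wide (y), 90 mm tall (z), 50 g, a glass slide on each face; all alike. Origin at the middle of its lower edge. Starts standing in a slot of carrier_rack; take it from above by its two narrow edges, 60 mm apart, in its upper third, so that the neighbours do not hinder the fingers.
- carrier_d: Slide carrier (may be absent): stiff dark grey plastic card 5 mm thick (x), 60 mm wide (y), 90 mm tall (z), 50 g, a glass slide on each face; all alike. Origin at the middle of its lower edge. Starts standing in a slot of carrier_rack; take it from above by its two narrow edges, 60 mm apart, in its upper third, so that the neighbours do not hinder the fingers.
- carrier_e: Slide carrier (may be absent): stiff dark grey plastic card 5 mm thick (x), 60 mm wide (y), 90 mm tall (z), 50 g, a glass slide on each face; all alike. Origin at the middle of its lower edge. Starts standing in a slot of carrier_rack; take it from above by its two narrow edges, 60 mm apart, in its upper third, so that the neighbours do not hinder the fingers.
- carrier_f: Slide carrier (may be absent): stiff dark grey plastic card 5 mm thick (x), 60 mm wide (y), 90 mm tall (z), 50 g, a glass slide on each face; all alike. Origin at the middle of its lower edge. Starts standing in a slot of carrier_rack; take it from above by its two narrow edges, 60 mm apart, in its upper third, so that the neighbours do not hinder the fingers.
- dropper_bottle: Bystander: dropper bottle 29 mm across, 76 mm tall, origin under its middle, standing in front of the stand. Not to be moved.
- small_bottle: Bystander: dropper bottle 32 mm across, 81 mm tall, origin under its middle, standing on the left beside the stand. Not to be moved.
There are look-alikes about, which are no part of the job. Leave any green look-alike of the carrier_f alone.

How it is judged:
By the outcome, as a careful person would: the job done as asked, in the order asked, and still so for the second after the job is handed in, with the robot touching nothing.
Of carrier_a, carrier_b, carrier_c, carrier_d, carrier_e, carrier_f only 4 to 6 are there at a start; the rules pass over those that are not, and their reading is None.
At some moment in a run one of holder may be knocked a few centimetres aside while the robot is not near it.
Once in a run the grip may slacken for a moment while it holds something.
It also fails if it takes over 210 s, if anything falls off the work surface, if the arm or the gripper's body presses on something with over 40 N, if the wrist force passes 120 N, or if a joint passes its speed limit or range.

## Robot

A 6-joint arm with a two-finger parallel gripper is mounted at the origin on a cart in front of the work surface, level with it; the furniture and walls round the work are solid. World frame = base frame: x ahead of the robot, y to its left, z up, the work surface at z = 0. Lengths are in m, angles in rad, forces in N, time in s.
With the tool pointing down it reaches from about 0.375 to 0.75 m from the base axis. Payload 9 kg.
Tool frame: the origin (TCP) lies between the finger pads; the fingertips stand 14 mm ahead of it and the grasp point (between the pads) lies 5 mm behind it; z points along the fingers, y is the line along which they close (so a half turn about z gives the same grasp; the last joint's range is limited). The gripper opens to 85 mm and grips with 20 to 120 N. Pads are 22 mm wide; open, the fingers measure 114 mm over their backs; the gripper's body (76 mm by 85 mm) begins 54 mm behind the grasp point. The pads swing forward as they close: fully open they stand 13 mm farther back than shut.
Start: joints at [0.973, 0.104, 0.097, 1.564, 0, 1.353], TCP at [0.222, 0.557, 0.245] pointing down, gripper open.
Joint ranges: [-2.99, 2.99], [-0.84, 1.86], [-1.1, 1.16], [-1.84, 2.11], [-1.51, 1.56], [-3.14, 3.14]. Speed limits (rad/s): [2.22, 2.22, 2.57, 3.14, 3.14, 3.14].

## Interface

Orientations are given as a rotation vector (axis times angle).
In Python, from workcell import state, capture, get_calibration, sign_off, silhouettes, mark_of gives the robot as it stands.
- The arm moves only by the tool apply_moves, never from a script. Its argument "targets" is a list of rows, each a list of 7 numbers: the shift along the tool's x, y, z in mm, then the turn, a rotation vector about the tool's x, y, z in rad, then the gripper's target within -1 to 1 (fully open at 1, half-way at 0, shut at -1). A call has 1 to 8 rows; each row is the pose to reach, as a shift and turn from the pose commanded when the call began, along the tool's axes at that moment; what a row does not reach only later rows make up. A row lasts 1/8 s, in which the tool goes at most 62.5 mm and 10.7 degrees, less where a joint would pass 70% of its speed; a pose out of reach is approached as far as the arm can. A call with a gripper value outside its range is refused whole. The fingers move at their own pace and stop on an object; the grip force is fixed at half the most. Time passes only in rows, so rows that repeat a pose let the fingers close. It gives the time, the measured TCP pose, the force, the opening and the grip force at its end, in the units of the state.
- state(): the state, without advancing time (a new reading comes with each control period).
- capture(name): name is "side" or "top"; returns the picture (400x640x3 uint8, blue, green, red); there is no depth.
- get_calibration(name): a dict with "mtx" (3x3 intrinsics, pixels), "R" (3x3) and "t" (3): a world point X has camera coordinates R X + t. Camera axes: x right, y down, z forward; pixel columns grow to the right and rows downward; lengths in m; the calibration is good to about 2 mm. A picture is of the moment at which its call begins. get_calibration takes no time and is no camera call.
- sign_off(): hands the job in; it is judged then, once.
Trained networks look in the newest picture that a camera, given by its name, has taken for a name from the list of things; names that differ only in an ending like _2 or _b are one class to them, and where a whole thing is asked for, a point or a joint stands for the part that bears it (a point fixed in the world has none). Each returns a list of dicts, best first, with "score" (0 to 1); they miss things now and then, are a little off and sometimes report something else, mostly with a low value. They report only what shows in the picture. A call takes as long as a camera call. They do not tell look-alikes from the thing itself.
- silhouettes(camera, name): "region" (400x640 bool, what is visible of it) and "box" ([left, top, right, bottom] in pixels, round what is visible of it).
- mark_of(camera, name): "centre" ([column, row] in pixels: a listed point, or the origin of a listed thing).
The state is a dict: "time": time; "joint_pos": joint angles; "joint_vel": joint speeds; "tau": joint torques, N m; "tcp_pos": TCP position; "tool_rot": TCP orientation; "force": force on the tool from outside, world axes, zero at the start; "moment": the same for the moment, N m; "gripper_width": finger opening in m; "gripper_force": force on a finger pad.
Only numpy, scipy, OpenCV 4.12 (cv2) and the standard library are available. Lean on these libraries where they do the work, as an engineer would, in place of code of your own. Each camera call takes 0.05 s, during which the arm holds its last target. There are 200 camera calls.

## Working session

There is one attempt and no reset: what is moved stays moved. The work goes in short steps, Python scripts to look and compute and a tool call to move; the robot and the scene stay as the last step left them, time stands still between calls to the robot, and variables do not carry over. Pictures are saved under pics/ and viewed, at most 14 in all, crops included, and the job is handed in when it is done.

Besides the shell and the picture viewer there is one more tool, called as name(argument=value, ...), one argument or row to a line, values as JSON. apply_moves: Moves the arm, as the interface text tells. Its arguments: {"type":"object","properties":{"targets":{"type":"array","items":{"type":"array","items":{"type":"number"}}}},"required":["targets"]}

```bash
mkdir -p pics; ls; python3 - <<'E'
from workcell import *
import cv2,numpy as np
s=state();print(s)
for c in("side","top"):
    im=capture(c);cv2.imwrite(f"pics/{c}0.png",im)
    k=get_calibration(c);print(c,k)
    for n in["slot_stand","slot_left","slot_right","seat","holder","handle","tab_left","tab_right","carrier_rack","slot_0","slot_5","carrier_a","dropper_bottle","small_bottle"]:
        print(n,[(np.round(m["centre"],1).tolist(),round(m["score"],2)) for m in mark_of(c,n)])
E
```

```text
pics
{'time': 0.0, 'joint_pos': array([ 9.73295946e-01,  1.04694144e-01,  9.64450073e-02,  1.56385812e+00,
       -2.09672688e-05,  1.35310794e+00]), 'joint_vel': array([ 9.98322668e-04, -6.39644682e-04,  1.44544504e-03,  1.03700305e-03,
       -8.45378512e-05, -8.63253700e-04]), 'tau': array([-2.08286234e-03, -5.56935883e+01,  5.03643072e+01,  1.72564230e-02,
       -2.51954225e-04, -5.50469366e-06]), 'tcp_pos': array([0.22226099, 0.55698436, 0.24451196]), 'tool_rot': array([-5.92933124e-01, -3.08462108e+00,  1.90325400e-03]), 'force': array([-0.11733319, -0.33756513,  0.20454902]), 'moment': array([-0.04378746,  0.02770801, -0.00163193]), 'gripper_force': 0.0, 'gripper_width': 0.0852864740091784}
side {'mtx': array([[442.01463186,   0.        , 314.18586361],
       [  0.        , 442.01463186, 195.78682861],
       [  0.        ,   0.        ,   1.        ]]), 'R': array([[-0.56383119, -0.82587392,  0.00516325],
       [-0.67798087,  0.45927514, -0.57394101],
       [ 0.47163156, -0.32710644, -0.81888036]]), 't': array([0.33401427, 0.44449655, 0.9750568 ])}
slot_stand [([300.6, 18
[... 1479 characters left out ...]
tab_right [([228.7, 216.0], 0.78), ([322.4, 172.0], 0.41)]
carrier_rack [([398.1, 227.6], 0.78), ([198.7, 236.1], 0.44), ([402.3, 204.2], 0.4)]
slot_0 [([195.1, 250.6], 0.91), ([188.4, 257.6], 0.81), ([198.3, 240.7], 0.63), ([193.1, 251.5], 0.62), ([186.6, 263.6], 0.6), ([197.7, 246.8], 0.58)]
slot_5 [([195.1, 250.6], 0.91), ([188.4, 257.6], 0.81), ([198.3, 240.7], 0.63), ([193.1, 251.5], 0.62), ([186.6, 263.6], 0.6), ([197.7, 246.8], 0.58)]
carrier_a [([400.0, 205.2], 0.69), ([399.5, 220.9], 0.64), ([397.4, 229.7], 0.62), ([393.6, 248.5], 0.6), ([319.3, 186.1], 0.58)]
dropper_bottle [([318.0, 272.1], 0.55), ([192.2, 253.3], 0.16)]
small_bottle [([256.4, 150.4], 0.64), ([191.9, 255.1], 0.2)]
```

```bash
python3 - <<'E'
import cv2
a=cv2.imread("pics/side0.png")[110:350,180:460];cv2.imwrite("pics/side0c.png",cv2.resize(a,(700,600),interpolation=cv2.INTER_CUBIC))
a=cv2.imread("pics/top0.png")[100:310,150:430];cv2.imwrite("pics/top0c.png",cv2.resize(a,(800,600),interpolation=cv2.INTER_CUBIC))
E
```

```text
(no output)
```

View pics/side0c.png

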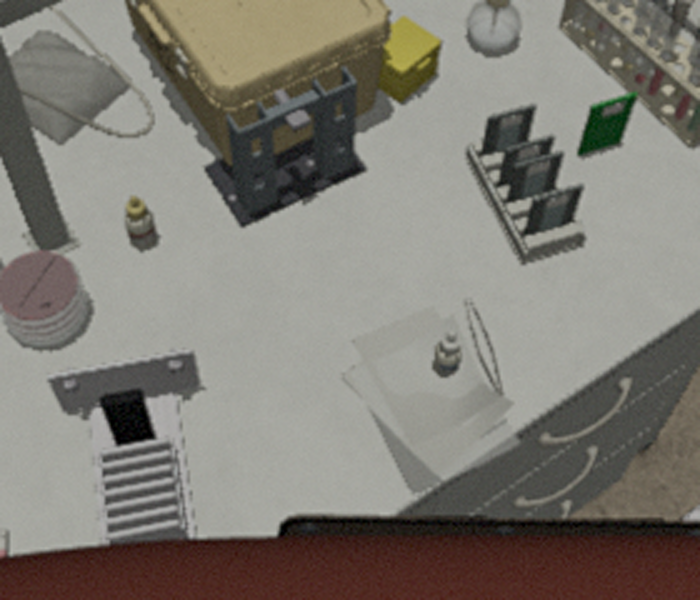

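View pics/top0c.png

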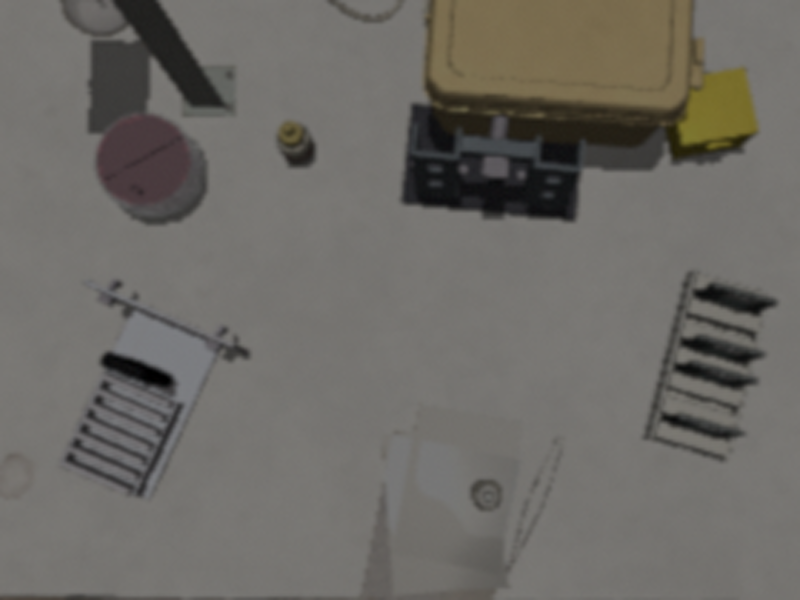

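```bash
cat > h.py <<'E'
from workcell import *
import numpy as np,cv2
from scipy.optimize import least_squares
from scipy.spatial.transform import Rotation as Ro
K={c:get_calibration(c) for c in("side","top")}
def proj(c,P):
    k=K[c];X=np.atleast_2d(P)@k["R"].T+k["t"];u=X@k["mtx"].T;return u[:,:2]/u[:,2:]
def body(p,P,z=0):
    x,y,a=p[:3];P=np.atleast_2d(P);c,s=np.cos(a),np.sin(a)
    return np.c_[x+c*P[:,0]-s*P[:,1],y+s*P[:,0]+c*P[:,1],z+P[:,2]]
PT=dict(stand=dict(slot_left=(0,.052,.105),slot_right=(0,-.052,.105),seat=(-.055,0,.045),slot_stand=(0,0,0)),
 holder=dict(holder=(0,0,0),handle=(0,0,.112),tab_left=(.065,.052,.048),tab_right=(.065,-.052,.048)),
 rack=dict(carrier_rack=(0,0,0)),drop=dict(dropper_bottle=(0,0,0)),small=dict(small_bottle=(0,0,0)))
def marks(names,n=3,cams=("side","top")):
    o=[]
    for c in cams:
        for _ in range(n):
            capture(c)
            for q in names:
                m=mark_of(c,q)
                if m and m[0]["score"]>.5:o.append((c,q,m[0]["centre"]))
    return o
def fit(obs,pts,p0,z=0):
    f=lambda p:np.concatenate([(proj(c,body(p,pts[q],z))[0]-m) for c,q,m in obs])
    r=least_squares(f,p0,loss="soft_l1",f_scale=1.);return r.x,f(r.x).reshape(-1,2)
E
python3 - <<'E'
from h import *
for b,p0 in(("stand",(.55,0,0)),("holder",(.45,.3,-.3)),("rack",(.45,-.2,0)),("drop",(.4,0,0)),("small",(.6,.2,0))):
    pts=PT[b];o=marks(pts,1 if len(pts)==1 else 2)
    p,r=fit(o,pts,p0);print(b,np.round(p,4))
    for (c,q,m),e in zip(o,r):print("  ",c,q,np.round(m,1),np.round(e,1))
for c in K:
    capture(c)
    for n in("slot_stand","holder","carrier_rack","carrier_a"):
        for i,s in enumerate(silhouettes(c,n)):
            print(c,n,round(s["score"],2),s["box"],s["region"].sum())
            if i==0:np.save(f"m_{c}_{n}.npy",s["region"])
E
```

```text
stand [ 0.6846 -0.0131 -0.0735]
   side slot_left [281.6 170.3] [1.1 1.7]
   side slot_right [316.4 156.3] [-0.6  1. ]
   side seat [310.9 191.3] [-1.5  0.1]
   side slot_stand [303.2 187. ] [-3.   0.1]
   side slot_left [281.8 172.9] [ 0.9 -0.9]
   side slot_right [312.8 154.7] [3.  2.6]
   side seat [309.3 193.3] [ 0.1 -1.9]
   top slot_left [303.6 160.5] [-2.4 -0.2]
   top slot_right [342.8 164.4] [-0.3 -0.2]
   top seat [317.1 187.1] [2.  0.7]
   top slot_stand [320.5 173.3] [-0.2 -2.3]
   top slot_left [303.6 161.2] [-2.4 -0.9]
   top slot_right [340.3 163.1] [2.2 1.1]
   top seat [316.8 186.9] [2.3 0.9]
   top slot_stand [320.5 172.8] [-0.2 -1.8]
holder [ 0.5169  0.2966 -0.419 ]
   side holder [236.  284.1] [-1.6  2.4]
   side handle [227.6 269.5] [-0.  -2.5]
   side tab_right [249.9 254.2] [ 0.4 -2.3]
   side holder [238.2 288.4] [-3.8 -1.9]
   side handle [227.2 269.5] [ 0.4 -2.5]
   side tab_left [211.1 258.3] [-2.1  0.1]
   side tab_right [250.1 251.5] [0.2 0.4]
   top holder [205.  227.8] [-1.1  1.9]
   top handle [255.4 150. ] [-63.2  76.7]
   top tab_left [191.3 197.1] [
[... 787 characters left out ...]
.7, 188.2] 256
side carrier_a 0.75 [373.3, 151.3, 393.2, 169.6] 301
side carrier_a 0.67 [379.6, 162.6, 403.6, 181.0] 181
side carrier_a 0.65 [392.8, 183.9, 412.7, 201.6] 265
side carrier_a 0.64 [409.6, 147.3, 432.5, 172.7] 353
top slot_stand 0.67 [291.1, 137.6, 356.5, 176.1] 1735
top holder 0.59 [170.0, 195.8, 235.7, 274.0] 2227
top carrier_rack 0.71 [378.1, 196.3, 419.1, 261.5] 1150
top carrier_rack 0.34 [170.3, 199.7, 233.9, 274.4] 2294
top carrier_a 0.63 [433.0, 218.1, 462.5, 230.6] 184
top carrier_a 0.61 [386.8, 222.1, 417.4, 235.0] 142
top carrier_a 0.52 [394.4, 198.6, 424.8, 211.2] 164
top carrier_a 0.41 [395.4, 217.2, 413.4, 226.0] 113
top carrier_a 0.4 [386.6, 243.9, 409.6, 250.8] 75
```

```bash
cat > wf.py <<'E'
from h import *
from scipy.optimize import minimize
def box(x0,x1,y0,y1,z0,z1,e="all"):
    v=lambda i:((x0,x1)[i&1],(y0,y1)[i>>1&1],(z0,z1)[i>>2&1])
    E=[(i,i|b) for i in range(8) for b in(1,2,4) if not i&b]
    if e=="top":E=[q for q in E if q[0]&4]
    if e=="front":E=[q for q in E if not(q[0]&1 or q[1]&1)]
    if e=="topv":E=[q for q in E if q[1]&4]
    return [(v(a),v(b)) for a,b in E]
mm=1e-3
W={}
W["stand"]=sum([box(0,1,s-20,s+20,6,155,"front")+box(0,1,s-6,s+6,105,133,"front")+box(0,1,s-6,s+6,45,73,"front") for s in(-52,52)],[])+box(-10,90,-72,72,0,6,"top")
W["holder"]=box(50,55,-72,72,0,80,"topv")+box(-7,7,-20,20,5,112,"topv")+box(-107,55,-45,45,0,5,"top")[:0]+sum([box(-18-14*i-3-0,-18-14*i+3,-34,34,5,38,"top") for i in range(7)],[])+[((-107,-45,0),(-107,45,0)),((-107,-45,3),(50,-45,3)),((-107,45,3),(50,45,3))]
W["rack"]=box(-82,82,-40,40,0,26,"topv")
def samp(L,z=0):
    P=[]
    for a,b in L:
        a,b=np.array(a)*mm,np.array(b)*mm;n=max(3,int(np.linalg.norm(a-b)/.002))
        P.append(a+(b-a)*np.linspace(0,1,n)[:,None])
    return np.vstack(P)
def grad(im,s):
    g=cv2.GaussianBlur(cv2.cvtColor(im,6).astype(np.float32),(0,0),.7)
    m=np.hypot(cv2.Sobel(g,5,1,0),cv2.Sobel(g,5,0,1));m=np.minimum(m,np.percentile(m,97));return cv2.GaussianBlur(m,(0,0),s)
def refine(name,p0,ims,z=0,cams=("side","top")):
    P=samp(W[name]);p=np.array(p0[:3],float)
    for s in(2.,1.,.6):
        G={c:grad(ims[c],s) for c in cams}
        def f(q):
            t=0
            for c in cams:
                u=proj(c,body(q,P,z)).astype(np.float32)
                t-=cv2.remap(G[c],u[None,:,0],u[None,:,1],1).mean()/G[c].max()
            return t
        S=np.array([[0,0,0],[1,0,0],[0,1,0],[0,0,2.]])*np.array([.006,.006,.03])*max(s/2,.4)
        r=minimize(f,p,method="Nelder-Mead",options=dict(initial_simplex=p+S,maxiter=600,xatol=1e-5,fatol=1e-6));p=r.x
    return p,r.fun
def draw(im,c,items,z=0,k=1):
    for n,p in items:
        for a,b in W[n]:
            q=proj(c,body(p,np.array([a,b])*mm,z));cv2.line(im,*[tuple(int(v*16) for v in t) for t in q],(0,0,255),1,cv2.LINE_AA,4)
    return im
E
python3 - <<'E'
from wf import *
ims={c:np.median([capture(c) for _ in range(3)],0).astype(np.uint8) for c in K}
for c in K:cv2.imwrite(f"pics/{c}_m.png",ims[c])
R=[]
for n,p0 in(("stand",(.6846,-.0131,-.0735)),("holder",(.5169,.2966,-.419)),("rack",(.534,-.2355,-.2))):
    for cams in(("side",),("top",),("side","top")):
        p,f=refine(n,p0,ims,cams=cams);print(n,cams,np.round(p,4),round(f,3))
    R.append((n,p))
a=np.vstack([cv2.resize(ims[c],None,fx=4,fy=4,interpolation=cv2.INTER_CUBIC) for c in("side","top")])
for c in K:
  K[c]["mtx"]=np.diag([4,4,1])@K[c]["mtx"]
d={c:draw(cv2.resize(ims[c],None,fx=4,fy=4,interpolation=cv2.INTER_CUBIC),c,R) for c in K}
s,t=d["side"],d["top"]
cr=lambda i,x,y,w=400,h=300:i[y:y+h,x:x+w]
cv2.imwrite("pics/ov.png",np.vstack([np.hstack([cr(s,1020,530),cr(s,760,970)]),np.hstack([cr(t,1100,500),cr(t,640,790)])]))
cv2.imwrite("pics/ov2.png",np.hstack([cr(s,1400,580),cr(t,1400,760)]))
E
```

```text
stand ('side',) [ 0.6853  0.0021 -0.0753] -0.38
stand ('top',) [ 0.7021 -0.0084 -0.0224] -0.463
stand ('side', 'top') [ 6.856e-01 -6.000e-04 -7.460e-02] -0.805
holder ('side',) [ 0.5135  0.2977 -0.39  ] -0.721
holder ('top',) [ 0.5114  0.2936 -0.3891] -0.578
holder ('side', 'top') [ 0.5129  0.2966 -0.3746] -1.279
rack ('side',) [ 0.5315 -0.2317 -0.4605] -0.665
rack ('top',) [ 0.5292 -0.2174 -0.2702] -0.636
rack ('side', 'top') [ 0.5298 -0.2177 -0.296 ] -1.2
```

View pics/ov.png

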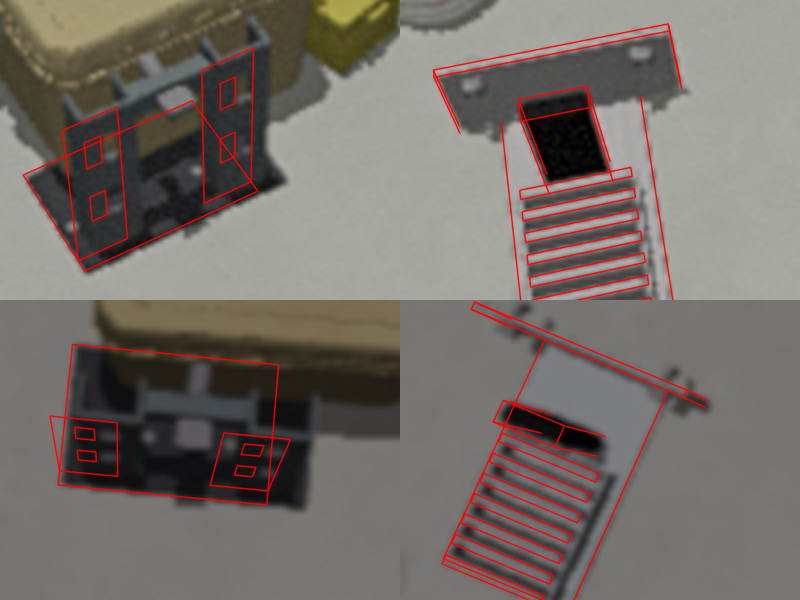

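View pics/ov2.png

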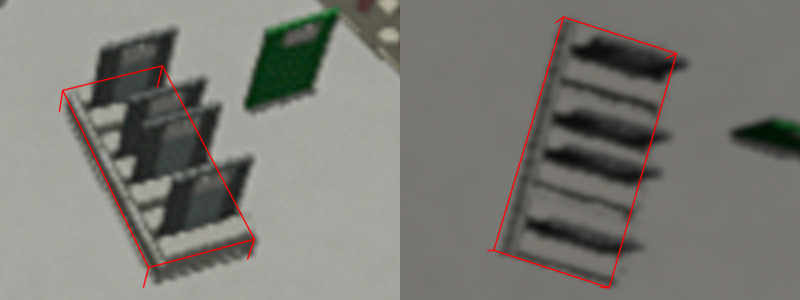

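```bash
cat >> wf.py <<'E'
W["rack"]=W["rack"]+sum([box(x-2.5,x+2.5,-30,30,25,96,"topv") for x in(-60,-12,12,60)],[])
def stand(w):return sum([box(0,1,s-20,s+20,6,155,"front")+box(0,1,s-6,s+6,105,133,"front")+box(0,1,s-6,s+6,45,73,"front") for s in(-52,52)],[])+box(-10,90,-w,w,0,6,"top")+box(-7,0,-11,11,126,136)
W["stand"]=stand(85)
def up(ims,R,crops,out,f=4,zs={}):
    import copy
    o=copy.deepcopy(K);T=[]
    for c,x,y,w,h in crops:
        K[c]["mtx"]=np.diag([f,f,1])@o[c]["mtx"];im=cv2.resize(ims[c],None,fx=f,fy=f,interpolation=cv2.INTER_CUBIC)
        for n,p in R:draw(im,c,[(n,p)],zs.get(n,0))
        T.append(im[y:y+h,x:x+w])
        K[c]=copy.deepcopy(o[c])
    cv2.imwrite(out,np.hstack(T) if len(T)<4 else np.vstack([np.hstack(T[:2]),np.hstack(T[2:])]))
E
python3 - <<'E'
from wf import *
import wf
ims={c:cv2.imread(f"pics/{c}_m.png") for c in K}
for w in(72,76,80,84,88):
    W["stand"]=stand(w)
    p,f=refine("stand",(.6846,-.0131,-.0735),ims);print(w,np.round(p,4),round(f,3))
W["stand"]=[q for q in stand(85) if abs(q[0][1])<84]
best=[]
for dy in(-.006,-.003,0,.003,.006):
  p,f=refine("stand",(.6846,-.0131+dy,-.0735),ims);best.append((f,tuple(p)));print(np.round(p,4),round(f,3))
ps=min(best)[1]
for c in K:print(c,refine("stand",ps,ims,cams=(c,)))
R=[]
for y in(-.215,-.225,-.235):
    p,f=refine("rack",(.53,y,-.28),ims);print("rack",np.round(p,4),round(f,3));R.append((f,tuple(p)))
pr=min(R)[1]
for c in K:print(c,refine("rack",pr,ims,cams=(c,)))
up(ims,[("stand",ps),("rack",pr)],[("side",1020,530,400,300),("side",1400,580,400,300),("top",1100,500,400,300),("top",1400,760,400,300)],"pics/ov3.png")
E
```

```text
72 [ 0.6847 -0.0137 -0.0775] -0.827
76 [ 0.6847 -0.0139 -0.0766] -0.844
80 [ 0.6847 -0.013  -0.0701] -0.899
84 [ 0.6847 -0.0135 -0.0765] -0.949
88 [ 0.6847 -0.014  -0.0834] -0.924
[ 0.6708 -0.0068 -0.0659] -0.737
[ 0.6687 -0.017  -0.0688] -0.741
[ 0.671  -0.0067 -0.0635] -0.737
[ 0.6945 -0.0203 -0.4428] -0.735
[ 0.7092 -0.0094 -0.0735] -0.737
side (array([ 0.66977294, -0.01836991, -0.05766161]), np.float64(-0.3104352056980133))
top (array([ 0.6663089 , -0.00820378, -0.08604255]), np.float64(-0.4483974874019623))
rack [ 0.5304 -0.2205 -0.2807] -1.511
rack [ 0.5304 -0.2205 -0.2816] -1.511
rack [ 0.5304 -0.2204 -0.282 ] -1.511
side (array([ 0.53104825, -0.22193821, -0.28151346]), np.float64(-0.7404639720916748))
top (array([ 0.53021026, -0.21918405, -0.28000229]), np.float64(-0.7815072536468506))
```

View pics/ov3.png

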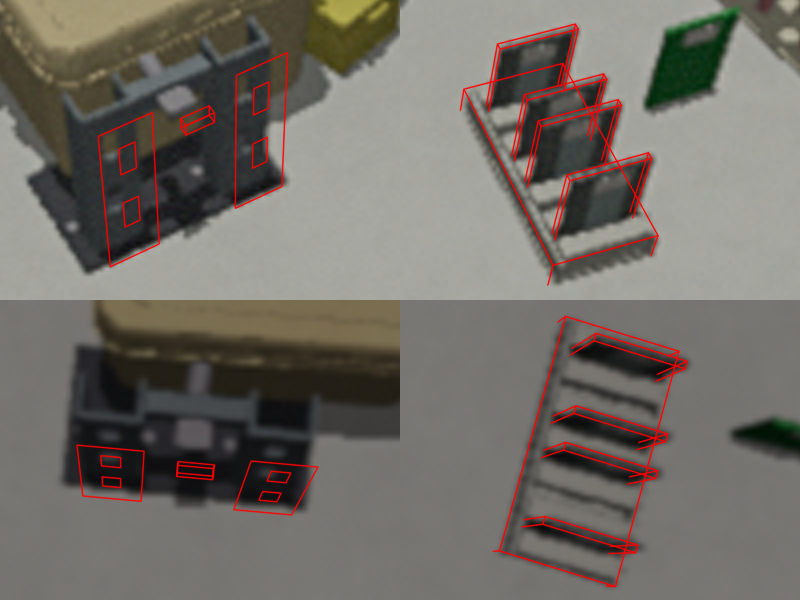

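```bash
python3 - <<'E'
from wf import *
ims={c:cv2.imread(f"pics/{c}_m.png") for c in K}
for w in(82,83,84,85,86):
    W["stand"]=stand(w)
    p,f=refine("stand",(.6846,-.0131,-.0735),ims);print(w,np.round(p,4),round(f,3),[np.round(refine("stand",p,ims,cams=(c,))[0],4) for c in K])
W["stand"]=stand(84);p,f=refine("stand",(.6846,-.0131,-.0735),ims)
up(ims,[("stand",p)],[("side",1020,530,400,300),("top",1100,500,400,300)],"pics/ov4.png")
E
```

```text
82 [ 0.6846 -0.0133 -0.0731] -0.932 [array([ 0.6839, -0.0122, -0.0669]), array([ 0.6849, -0.0137, -0.0773])]
83 [ 0.6847 -0.0134 -0.0741] -0.943 [array([ 0.684 , -0.0124, -0.0727]), array([ 0.685 , -0.0138, -0.0787])]
84 [ 0.6847 -0.0135 -0.0765] -0.949 [array([ 0.6841, -0.0129, -0.0732]), array([ 0.685 , -0.0138, -0.0792])]
85 [ 0.6846 -0.0137 -0.0773] -0.951 [array([ 0.6842, -0.0131, -0.0778]), array([ 0.685 , -0.0138, -0.0818])]
86 [ 0.6847 -0.0138 -0.079 ] -0.947 [array([ 0.6843, -0.0131, -0.0811]), array([ 0.6851, -0.0141, -0.0838])]
```

View pics/ov4.png

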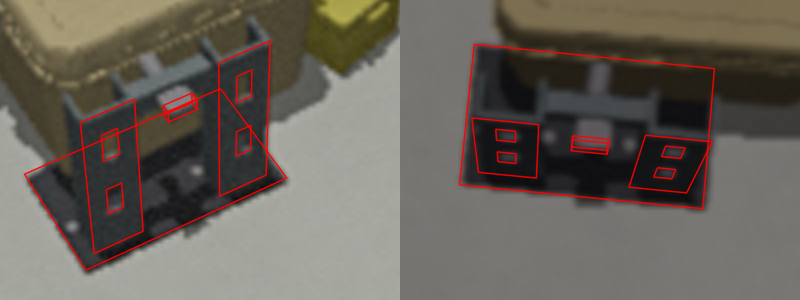

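```bash
cat > mv.py <<'E'
from h import *
SEAT=(.6847,-.0136,-.0768)
def down(yaw):  # tool y axis at world angle yaw, z down
    y=np.array([np.cos(yaw),np.sin(yaw),0]);z=np.array([0,0,-1.]);return np.c_[np.cross(y,z),y,z]
def plan(steps):
    s=state();R0=Ro.from_rotvec(s["tool_rot"]).as_matrix();p=s["tcp_pos"]
    y=R0[:,1];ya=np.arctan2(y[1],y[0]);print("now",np.round(p,4),"yaw",round(ya,3),"tilt",np.round(R0[:,2],3),"q1,q6",np.round(s["joint_pos"][[0,5]],3),"w",round(s["gripper_width"],4),"F",np.round(s["force"],1),round(s["time"],1))
    for X,yaw in steps:
        d=R0.T@(np.array(X)-p)*1000;r=Ro.from_matrix(R0.T@down(yaw)).as_rotvec()
        print(np.round(d,1).tolist(),np.round(r,3).tolist(),"rows>=",int(np.ceil(max(np.linalg.norm(d)/62.5,np.linalg.norm(r)/.1867))))
E
python3 - <<'E'
from mv import *;from wf import *
k=K["top"]
def pix(c,u,z):
    k=K[c];C=-k["R"].T@k["t"];d=k["R"].T@np.linalg.inv(k["mtx"])@np.array([*u,1.]);return C+d*(z-C[2])/d[2]
print("drop",pix("top",(318,272),.04),pix("side",(359,258),.04))
ims={c:np.median([capture(c) for _ in range(2)],0).astype(np.uint8) for c in K}
for y in(-.375,-.39,-.405):
    p,f=refine("holder",(.5125,.2955,y),ims);print(np.round(p,4),round(f,4))
up(ims,[("holder",p)],[("side",760,970,400,300),("top",640,790,400,300)],"pics/ov5.png")
p[2]=-.39
for a in(p[2],p[2]+np.pi):plan([((p[0],p[1],.2),a)])
E
```

```text
drop [ 0.41085767 -0.00974288  0.04      ] [0.38885365 0.00106336 0.04      ]
[ 0.5129  0.2967 -0.3768] -1.2791
[ 0.513   0.2967 -0.3758] -1.279
[ 0.5129  0.2967 -0.3761] -1.279
now [0.2225 0.5573 0.2453] yaw 1.191 tilt [ 0.  0. -1.] q1,q6 [0.973 1.353] w 0.0853 F [-0.4 -0.   0.1] 5.1
[-366.4, -134.3, 45.3] [0.0, -0.0, 1.581] rows>= 9
now [0.2225 0.5573 0.2453] yaw 1.191 tilt [ 0.  0. -1.] q1,q6 [0.973 1.353] w 0.0853 F [-0.4 -0.   0.1] 5.1
[-366.4, -134.3, 45.3] [0.0, 0.0, -1.561] rows>= 9
```

View pics/ov5.png

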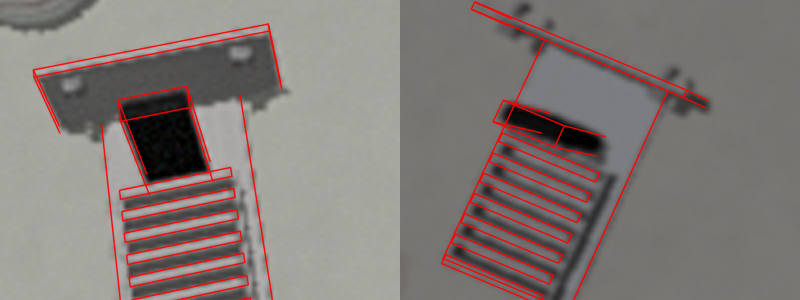

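```bash
python3 - <<'E'
from mv import *
plan([((.512,.295,.2),2.757)])
E
```

```text
now [0.2225 0.5573 0.2453] yaw 1.191 tilt [ 0.  0. -1.] q1,q6 [0.973 1.353] w 0.0853 F [-0.4 -0.   0.1] 5.1
[-366.1, -136.2, 45.3] [0.0, 0.0, -1.566] rows>= 9
```

apply_moves(
  targets=[
    [-366,-136,45,0,0,-1.566,0],
    [-366,-136,45,0,0,-1.566,0],
    [-366,-136,45,0,0,-1.566,0],
    [-366,-136,45,0,0,-1.566,0],
    [-366,-136,45,0,0,-1.566,0],
    [-366,-136,45,0,0,-1.566,0],
    [-366,-136,45,0,0,-1.566,0],
    [-366,-136,45,0,0,-1.566,0],
  ],
)

```text
time: 6.1
tcp_pos: [0.5138, 0.2927, 0.1995]
tool_rot: [1.565, -2.723, 0.0]
force: [-1.0, 0.5, 0.4]
gripper_width: 0.0424
gripper_force: 0.0
```

```bash
python3 - <<'E'
from mv import *
plan([((.512,.295,.2),2.757)])
E
```

```text
now [0.5138 0.2927 0.1995] yaw 2.614 tilt [-0.001 -0.001 -1.   ] q1,q6 [ 0.297 -0.746] w 0.0424 F [-1.   0.5  0.4] 6.1
[-1.1, 2.7, -0.5] [0.0, -0.001, -0.143] rows>= 1
```

apply_moves(
  targets=[
    [0,0,0,0,0,-0.14,0],
    [0,0,0,0,0,-0.14,0],
    [0,0,0,0,0,-0.14,0],
  ],
)

```text
time: 6.48
tcp_pos: [0.5119, 0.2954, 0.2004]
tool_rot: [-1.746, 2.612, 0.0]
force: [0.4, 0.8, 0.4]
gripper_width: 0.0429
gripper_force: 0.0
```

```bash
python3 - <<'E'
from mv import *
from wf import *
ims={c:np.median([capture(c) for _ in range(2)],0).astype(np.uint8) for c in K}
p,f=refine("holder",(.512,.295,-.385),ims);print(np.round(p,4),round(f,4))
print(marks(PT["holder"],1))
plan([((.512,.295,.2),2.757),((.512,.295,.097),2.757)])
i=ims["top"][180:290,140:260];j=ims["side"][200:340,160:300]
cv2.imwrite("pics/g0.png",np.hstack([cv2.resize(i,(400,366)),cv2.resize(j,(366,366))]))
E
```

```text
[ 0.5201  0.2988 -0.5451] -1.0566
[('side', 'holder', [237.7, 287.1]), ('side', 'handle', [225.8, 268.4]), ('side', 'tab_left', [207.5, 259.7]), ('side', 'tab_right', [248.4, 255.1]), ('top', 'holder', [204.9, 229.9]), ('top', 'handle', [190.8, 227.0]), ('top', 'tab_left', [194.9, 197.6]), ('top', 'tab_right', [229.4, 213.2])]
now [0.512  0.2953 0.2003] yaw 2.752 tilt [ 0.  0. -1.] q1,q6 [ 0.302 -0.879] w 0.0426 F [-0.   0.5 -0.3] 7.2
[0.2, -0.1, 0.3] [-0.0, 0.0, -0.005] rows>= 1
[0.2, -0.1, 103.3] [-0.0, 0.0, -0.005] rows>= 2
```

View pics/g0.png

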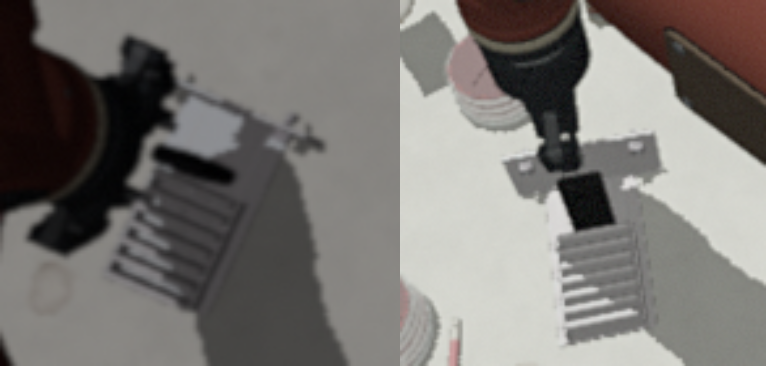

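apply_moves(
  targets=[
    [0,0,50,0,0,0,0],
    [0,0,80,0,0,0,0],
    [0,0,103,0,0,0,0],
    [0,0,103,0,0,0,0],
    [0,0,103,0,0,0,-1],
    [0,0,103,0,0,0,-1],
    [0,0,103,0,0,0,-1],
    [0,0,103,0,0,0,-1],
  ],
)

```text
time: 8.18
tcp_pos: [0.513, 0.2956, 0.0991]
tool_rot: [-1.748, 2.607, -0.001]
force: [0.8, -0.6, 6.6]
gripper_width: 0.013
gripper_force: 59.9
```

apply_moves(
  targets=[
    [0,0,-10,0,0,0,-1],
    [0,0,-40,0,0,0,-1],
    [0,0,-80,0,0,0,-1],
    [0,0,-120,0,0,0,-1],
    [0,0,-150,0,0,0,-1],
    [0,0,-150,0,0,0,-1],
    [0,0,-150,0,0,0,-1],
  ],
)

```text
time: 9.05
tcp_pos: [0.5114, 0.2951, 0.2456]
tool_rot: [1.748, -2.608, -0.001]
force: [-0.5, 0.7, -6.0]
gripper_width: 0.0129
gripper_force: 59.2
```

```bash
python3 - <<'E'
from mv import *
s=SEAT;t=body(s,(-.055-.04,0,0))[0];print(t)
plan([((t[0],t[1],.25),3.065)])
E
```

```text
[ 0.58998003 -0.00631117  0.        ]
now [0.5114 0.2951 0.2456] yaw 2.752 tilt [-0.002 -0.001 -1.   ] q1,q6 [ 0.302 -0.879] w 0.0129 F [-0.5  0.7 -6. ] 9.1
[249.0, -187.2, -4.4] [0.002, -0.001, -0.313] rows>= 5
```

apply_moves(
  targets=[
    [31,-23,-5,0,0,-0.04,-1],
    [62,-46,-5,0,0,-0.08,-1],
    [94,-70,-5,0,0,-0.12,-1],
    [125,-94,-5,0,0,-0.16,-1],
    [156,-117,-5,0,0,-0.2,-1],
    [187,-141,-5,0,0,-0.24,-1],
    [218,-164,-5,0,0,-0.28,-1],
    [249,-187,-5,0,0,-0.313,-1],
  ],
)

```text
time: 10.05
tcp_pos: [0.5897, -0.0071, 0.2499]
tool_rot: [2.135, -2.302, -0.005]
force: [0.9, -0.0, -5.3]
gripper_width: 0.0127
gripper_force: 59.3
```

apply_moves(
  targets=[
    [0,0,0,0,0,0,-1],
    [0,0,0,0,0,0,-1],
  ],
)

```text
time: 10.3
tcp_pos: [0.5896, -0.0056, 0.2506]
tool_rot: [2.133, -2.305, -0.004]
force: [0.1, -0.3, -5.2]
gripper_width: 0.0128
gripper_force: 59.3
```

```bash
python3 - <<'E'
from mv import *
from wf import *
ims={c:np.median([capture(c) for _ in range(2)],0).astype(np.uint8) for c in K}
o=marks(PT["holder"],2)
s=state();z=s["tcp_pos"][2]-.098
p0=(s["tcp_pos"][0],s["tcp_pos"][1],-.0768)
p,r=fit(o,PT["holder"],p0,z);print("marks",np.round(p,4));
for (c,q,m),e in zip(o,r):print(c,q,np.round(m,1),np.round(e,1))
plan([])
for c in K:print(refine("holder",p0,ims,z,cams=(c,)))
pr,f=refine("holder",p0,ims,z);print(pr,f)
cr=[]
for c in K:
    u=proj(c,body(p0,(0,0,.05),z))[0]*4;cr.append((c,int(u[0])-200,int(u[1])-200,400,400))
up(ims,[("holder",p0)],cr,"pics/h1.png",zs=dict(holder=z))
E
```

```text
marks [ 0.5899 -0.0014 -0.0615]
side holder [316.5 178.9] [-1.  -0.6]
side handle [313.5 148.7] [2.4 0.6]
side tab_left [284.9 157.3] [-0.5 -0.1]
side tab_right [319.8 142.1] [ 0.2 -0.7]
side holder [316.7 177.5] [-1.2  0.8]
side handle [314.8 149.3] [ 1.1 -0. ]
side tab_left [287.8 156.5] [-3.4  0.7]
side tab_right [318.5 142.4] [ 1.5 -1. ]
now [ 0.5904 -0.0061  0.2523] yaw 3.065 tilt [ 0.  0. -1.] q1,q6 [-0.232 -1.726] w 0.0126 F [-0.4 -0.5 -5. ] 11.5
(array([ 0.5924692 , -0.00447499, -0.09866284]), np.float64(-0.4520665109157562))
(array([ 0.62199811, -0.00449996, -0.21766359]), np.float64(-0.06550554931163788))
[ 0.59254891 -0.00431675 -0.0975374 ] -0.4948078393936157
```

View pics/h1.png

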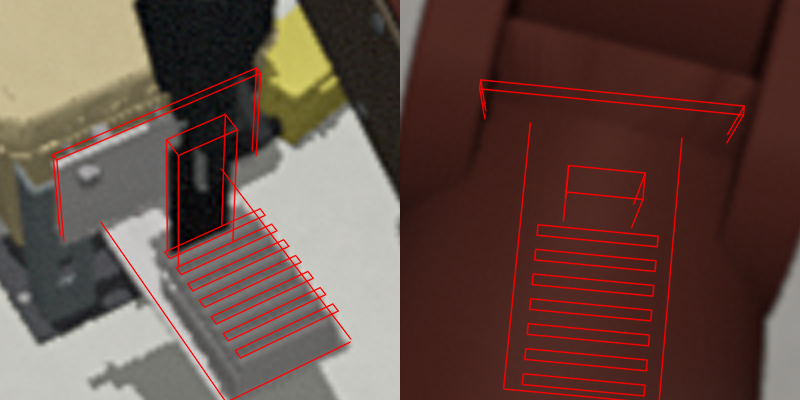

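```bash
python3 - <<'E'
from mv import *
f=lambda x,y,z:(*body(SEAT,(x,y,0))[0][:2],z)
plan([(f(-.09,-.0015,.159),3.065)])
E
```

```text
now [ 0.5904 -0.0061  0.2523] yaw 3.065 tilt [ 0.  0. -1.] q1,q6 [-0.232 -1.726] w 0.0126 F [-0.4 -0.5 -5. ] 11.5
[1.7, -4.6, 93.3] [-0.0, 0.0, 0.0] rows>= 2
```

apply_moves(
  targets=[
    [2,-4.5,30,0,0,0,-1],
    [2,-4.5,60,0,0,0,-1],
    [2,-4.5,85,0,0,0,-1],
    [2,-4.5,93,0,0,0,-1],
    [2,-4.5,93,0,0,0,-1],
    [2,-4.5,93,0,0,0,-1],
  ],
)

```text
time: 12.25
tcp_pos: [0.5954, -0.0086, 0.1608]
tool_rot: [-2.134, 2.304, -0.003]
force: [0.1, 0.4, -4.6]
gripper_width: 0.0127
gripper_force: 59.4
```

```bash
python3 - <<'E'
from mv import *
from wf import *
ims={c:np.median([capture(c) for _ in range(2)],0).astype(np.uint8) for c in K}
s=state();t=s["tcp_pos"];z=t[2]-.098
print("standframe",body((0,0,.0768),t-[.6847,-.0136,0])[0])
p0=(*t[:2],-.0768)
for dz in(-.002,-.001,0,.001,.002):
    p,f=refine("holder",p0,ims,z+dz,cams=("side",));print(dz,np.round(p,4),round(f,4),np.round(body((0,0,.0768),np.array([p[0]-.6847,p[1]+.0136,0]))[0],4))
o=marks(("slot_left","slot_right","tab_left","tab_right"),3,("side",))
for n in PT["stand"]|PT["holder"]:
    m=[m for c,q,m in o if q==n]
    if m:
        b="stand" if n in PT["stand"] else "holder"
        e=proj("side",body(SEAT if b=="stand" else p0,PT[b][n],0 if b=="stand" else z))[0];print(n,np.round(np.mean(m,0),1),np.round(e,1))
cr=[]
u=proj("side",body(p0,(0.03,0,.05),z))[0]*5
W["stand"]=stand(84)
up(ims,[],[("side",int(u[0])-200,int(u[1])-225,400,450)],"pics/a.png",5)
up(ims,[("holder",p0),("stand",SEAT)],[("side",int(u[0])-200,int(u[1])-225,400,450)],"pics/b.png",5,zs=dict(holder=z))
cv2.imwrite("pics/h2.png",np.hstack([cv2.imread("pics/a.png"),cv2.imread("pics/b.png")]))
E
```

```text
standframe [-0.08969054 -0.00181209  0.1601477 ]
-0.002 [ 0.6007 -0.0105 -0.0596] -0.4492 [-0.084  -0.0034  0.    ]
-0.001 [ 0.6002 -0.0102 -0.0572] -0.449 [-0.0845 -0.0031  0.    ]
0 [ 0.5949 -0.0083 -0.0443] -0.453 [-0.09   -0.0017  0.    ]
0.001 [ 0.5944 -0.0074 -0.0494] -0.4539 [-0.0905 -0.0008  0.    ]
0.002 [ 0.5937 -0.0059 -0.0629] -0.4549 [-0.0914  0.0007  0.    ]
slot_left [281.7 172.9] [282.8 171.8]
slot_right [316.2 158.5] [315.9 157.3]
tab_left [287.  177.3] [287.6 176.7]
tab_right [317.8 163.7] [321.  161.8]
```

View pics/h2.png

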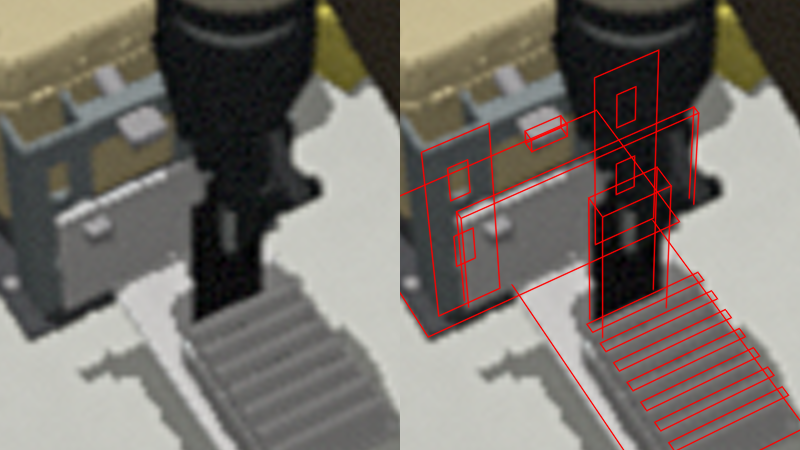

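apply_moves(
  targets=[
    [0,-8,0.5,0,0,0,-1],
    [0,-16,1,0,0,0,-1],
    [0,-22,1,0,0,0,-1],
    [0,-25,1,0,0,0,-1],
    [0,-28,1,0,0,0,-1],
    [0,-30,1,0,0,0,-1],
    [0,-30,1,0,0,0,-1],
  ],
)

```text
time: 14.08
tcp_pos: [0.6246, -0.0107, 0.1583]
tool_rot: [2.135, -2.305, -0.0]
force: [0.7, -0.3, -4.4]
gripper_width: 0.0126
gripper_force: 59.4
```

apply_moves(
  targets=[
    [0,-3,0,0,0,0,-1],
    [0,-5,0,0,0,0,-1],
    [0,-6,0,0,0,0,-1],
  ],
)

```text
time: 14.45
tcp_pos: [0.6304, -0.0111, 0.1583]
tool_rot: [2.135, -2.305, -0.001]
force: [-3.7, -0.2, -3.1]
gripper_width: 0.0131
gripper_force: 59.6
```

apply_moves(
  targets=[
    [0,-1,3,0,0,0,-1],
    [0,-1,7,0,0,0,-1],
    [0,-1,11,0,0,0,-1],
    [0,-1,14,0,0,0,-1],
    [0,-1,16,0,0,0,-1],
    [0,-1,16,0,0,0,-1],
  ],
)

```text
time: 15.2
tcp_pos: [0.6317, -0.0113, 0.1439]
tool_rot: [-2.135, 2.304, -0.001]
force: [-9.6, -0.5, 8.4]
gripper_width: 0.0132
gripper_force: 61.3
```

apply_moves(
  targets=[
    [0,0,2,0,0,0,-1],
    [0,0,4,0,0,0,-1],
    [0,0,4,0,0,0,-1],
  ],
)

```text
time: 15.58
tcp_pos: [0.6316, -0.0114, 0.1435]
tool_rot: [-2.134, 2.304, -0.004]
force: [-22.2, 1.2, 32.6]
gripper_width: 0.0128
gripper_force: 64.9
```

```bash
python3 - <<'E'
from mv import *
from wf import *
plan([])
ims={c:capture(c) for c in K}
z=.045;p0=(*body(SEAT,(-.055,0,0))[0][:2],-.0768)
W["stand"]=stand(84)
u=proj("side",body(p0,(0.03,0,.05),z))[0]*5
up(ims,[],[("side",int(u[0])-200,int(u[1])-225,400,450)],"pics/a.png",5)
up(ims,[("holder",p0),("stand",SEAT)],[("side",int(u[0])-200,int(u[1])-225,400,450)],"pics/b.png",5,zs=dict(holder=z))
cv2.imwrite("pics/h3.png",np.hstack([cv2.imread("pics/a.png"),cv2.imread("pics/b.png")]))
E
```

```text
now [ 0.6316 -0.0114  0.1435] yaw 3.065 tilt [ 0.002 -0.001 -1.   ] q1,q6 [-0.224 -1.719] w 0.0128 F [-22.2   1.2  32.6] 15.6
```

View pics/h3.png

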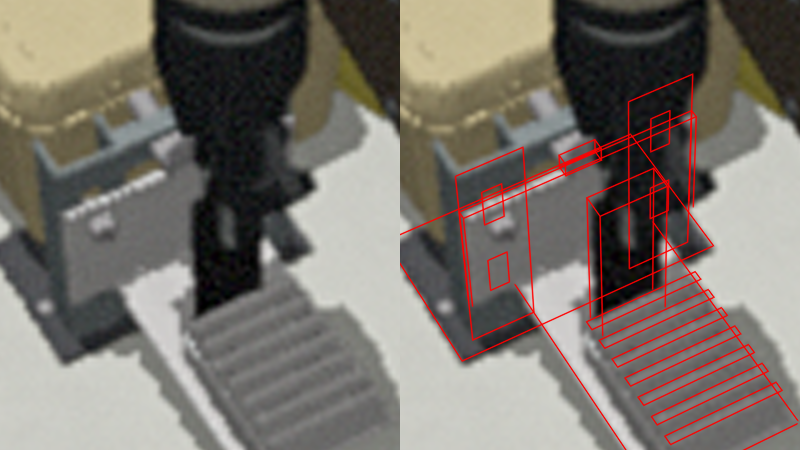

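apply_moves(
  targets=[
    [0,2,-4,0,0,0,-1],
    [0,2,-5,0,0,0,-1],
    [0,2,-6,0,0,0,-1],
    [0,2,-6,0,0,0,-1],
  ],
)

```text
time: 16.18
tcp_pos: [0.6299, -0.0111, 0.144]
tool_rot: [-2.134, 2.305, -0.0]
force: [2.5, -0.2, -2.8]
gripper_width: 0.0128
gripper_force: 59.7
```

apply_moves(
  targets=[
    [0,0,-2,0,0,0,-1],
    [0,0,-4,0,0,0,-1],
    [0,0,-4,0,0,0,-1],
  ],
)

```text
time: 16.55
tcp_pos: [0.6298, -0.0112, 0.1459]
tool_rot: [2.135, -2.305, -0.001]
force: [11.8, -0.7, -20.2]
gripper_width: 0.0131
gripper_force: 59.6
```

apply_moves(
  targets=[
    [0,0,5,0,0,0,-1],
    [0,0,6,0,0,0,-1],
    [0,0,5,0,0,0,-0.3],
    [0,0,5,0,0,0,-0.3],
    [0,0,5,0,0,0,-0.3],
    [0,0,-40,0,0,0,-0.3],
    [0,0,-100,0,0,0,-0.3],
    [0,0,-130,0,0,0,-0.3],
  ],
)

```text
time: 17.55
tcp_pos: [0.6303, -0.0112, 0.2821]
tool_rot: [-2.133, 2.303, -0.005]
force: [0.8, 0.3, -0.5]
gripper_width: 0.0298
gripper_force: 0.0
```

```bash
python3 - <<'E'
from mv import *
r=(.5304,-.2205,-.281)
t=body(r,(.06,0,0))[0];plan([((t[0],t[1],.27),1.29)])
E
```

```text
now [ 0.6303 -0.0112  0.2821] yaw 3.065 tilt [ 0.004 -0.001 -1.   ] q1,q6 [-0.225 -1.719] w 0.0298 F [ 0.8  0.3 -0.5] 17.6
[228.5, 24.9, 12.2] [-0.003, 0.003, 1.775] rows>= 10
```

apply_moves(
  targets=[
    [228,25,0,0,0,1.775,1],
    [228,25,5,0,0,1.775,1],
    [228,25,12,0,0,1.775,1],
    [228,25,12,0,0,1.775,1],
    [228,25,12,0,0,1.775,1],
    [228,25,12,0,0,1.775,1],
    [228,25,12,0,0,1.775,1],
    [228,25,12,0,0,1.775,1],
  ],
)

```text
time: 18.55
tcp_pos: [0.5872, -0.2366, 0.2662]
tool_rot: [-0.019, -3.141, -0.0]
force: [-0.2, 0.6, -0.3]
gripper_width: 0.0856
gripper_force: 0.0
```

apply_moves(
  targets=[
    [0,0,0,0,0,0.28,1],
    [0,0,0,0,0,0.28,1],
    [0,0,0,0,0,0.28,1],
    [0,0,0,0,0,0.28,1],
  ],
)

```text
time: 19.05
tcp_pos: [0.5872, -0.2365, 0.2662]
tool_rot: [-0.444, -3.11, -0.0]
force: [-0.5, -1.0, -0.8]
gripper_width: 0.0851
gripper_force: 0.0
```

```bash
python3 - <<'E'
from mv import *
from wf import *
r=(.5304,-.2205,-.281)
t=body(r,(.06,0,0))[0];plan([((t[0],t[1],.27),1.29)])
ims={c:np.median([capture(c) for _ in range(2)],0).astype(np.uint8) for c in K}
for c in ims:cv2.imwrite(f"pics/{c}_h.png",ims[c])
p0=(*body(SEAT,(-.055,0,0))[0][:2],-.0768);print("nominal",np.round(p0,4))
for z in(.043,.045):
  for cams in(("side",),("top",),("side","top")):print(z,cams,np.round(refine("holder",p0,ims,z,cams)[0],4))
cr=[]
for c in K:
    u=proj(c,body(p0,(0,0,.05),.045))[0]*4;cr.append((c,int(u[0])-200,int(u[1])-200,400,400))
up(ims,[("holder",p0)],cr,"pics/h4.png",zs=dict(holder=.045))
E
```

```text
now [ 0.5872 -0.2365  0.2662] yaw 1.287 tilt [-0.  0. -1.] q1,q6 [-0.589 -0.305] w 0.0851 F [-0.5 -1.  -0.8] 19.1
[-1.0, -0.4, -3.8] [0.0, -0.0, -0.003] rows>= 1
nominal [ 0.6299 -0.0094 -0.0768]
0.043 ('side',) [ 0.6293 -0.0083 -0.0851]
0.043 ('top',) [ 0.6313 -0.011  -0.12  ]
0.043 ('side', 'top') [ 0.6312 -0.0099 -0.1037]
0.045 ('side',) [ 0.6282 -0.0076 -0.0852]
0.045 ('top',) [ 0.6311 -0.0109 -0.1209]
0.045 ('side', 'top') [ 0.6315 -0.0098 -0.1111]
```

View pics/h4.png

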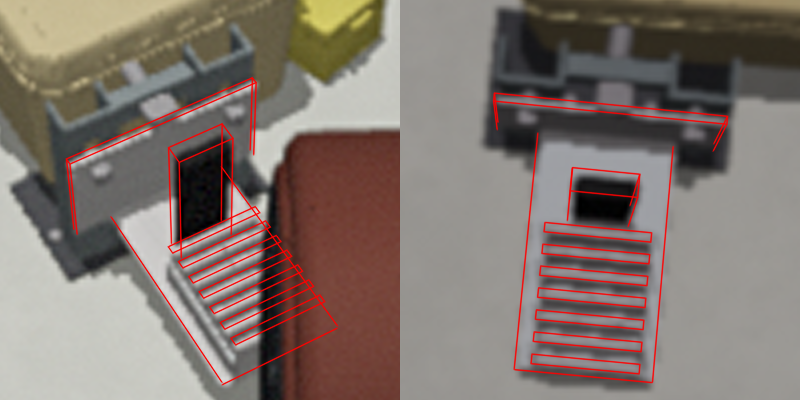

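apply_moves(
  targets=[
    [-1,0,60,0,0,0,1],
    [-1,0,120,0,0,0,1],
    [-1,0,165,0,0,0,1],
    [-1,0,184,0,0,0,1],
    [-1,0,184,0,0,0,1],
    [-1,0,184,0,0,0,-1],
    [-1,0,184,0,0,0,-1],
    [-1,0,184,0,0,0,-1],
  ],
)

```text
time: 20.25
tcp_pos: [0.5899, -0.2377, 0.0855]
tool_rot: [0.446, 3.105, -0.003]
force: [0.2, -0.1, 5.4]
gripper_width: 0.0581
gripper_force: 63.6
```

apply_moves(
  targets=[
    [0,0,0,0,0,0,-1],
    [0,0,0,0,0,0,-1],
  ],
)

```text
time: 20.5
tcp_pos: [0.5898, -0.2377, 0.0854]
tool_rot: [0.446, 3.105, -0.003]
force: [0.7, 0.2, 5.5]
gripper_width: 0.0581
gripper_force: 63.6
```

```bash
cat >> wf.py <<'E'
def bodyp(q,P,z):  # pitch q[3] about (55,0)
    P=np.atleast_2d(P)-[.055,0,0];c,s=np.cos(q[3]),np.sin(q[3])
    P=np.c_[c*P[:,0]-s*P[:,2],P[:,1],s*P[:,0]+c*P[:,2]]+[.055,0,0]
    return body(q,P,z)
def refp(q0,ims,z,cams=("side","top"),free=(.004,.004,.02,.02)):
    P=samp(W["holder"]);p=np.array(q0,float)
    for s in(1.5,.8,.6):
        G={c:grad(ims[c],s) for c in cams}
        def f(q):
            t=0
            for c in cams:
                u=proj(c,bodyp(q,P,z)).astype(np.float32);t-=cv2.remap(G[c],u[None,:,0],u[None,:,1],1).mean()/G[c].max()
            return t
        S=np.vstack([np.zeros(4),np.diag(free)])
        r=minimize(f,p,method="Nelder-Mead",options=dict(initial_simplex=p+S,maxiter=800,xatol=1e-5,fatol=1e-6));p=r.x
    return p,r.fun
E
python3 - <<'E'
from wf import *
from mv import plan
ims={c:cv2.imread(f"pics/{c}_h.png") for c in K}
p0=(.6299,-.0094,-.0768)
for th in(0,.03,.05):
    for cams in(("side",),("top",),("side","top")):
        q,f=refp((*p0,th),ims,.045,cams);print(th,cams,np.round(q,4),round(f,4))
plan([])
E
```

```text
0 ('side',) [ 0.6383 -0.0094 -0.1429  0.1092] -0.6181
0 ('top',) [ 0.6462 -0.012  -0.0913  0.1975] -0.7328
0 ('side', 'top') [ 0.6452 -0.0125 -0.1159  0.1776] -1.3299
0.03 ('side',) [ 0.6377 -0.0091 -0.1439  0.1032] -0.6182
0.03 ('top',) [ 0.6461 -0.0121 -0.0933  0.1961] -0.7328
0.03 ('side', 'top') [ 0.6452 -0.0126 -0.1128  0.1769] -1.3299
0.05 ('side',) [ 0.6384 -0.0095 -0.1417  0.1092] -0.618
0.05 ('top',) [ 0.646  -0.012  -0.0924  0.1946] -0.7328
0.05 ('side', 'top') [ 0.6451 -0.0125 -0.1176  0.1769] -1.33
now [ 0.5898 -0.2377  0.0854] yaw 1.285 tilt [ 0.004 -0.002 -1.   ] q1,q6 [-0.588 -0.303] w 0.0581 F [0.7 0.2 5.5] 20.5
```

apply_moves(
  targets=[
    [0,0,-30,0,0,0,-1],
    [0,0,-80,0,0,0,-1],
    [0,0,-140,0,0,0,-1],
    [0,0,-190,0,0,0,-1],
    [0,0,-200,0,0,0,-1],
    [0,0,-200,0,0,0,-1],
  ],
)

```text
time: 21.25
tcp_pos: [0.5887, -0.2371, 0.2835]
tool_rot: [0.447, 3.107, -0.001]
force: [-0.3, 0.2, -1.1]
gripper_width: 0.058
gripper_force: 64.3
```

```bash
python3 - <<'E'
from wf import *
from mv import *
ims={c:cv2.imread(f"pics/{c}_h.png") for c in K}
W["holder"]=box(-7,7,-20,20,5,112,"top")+[((-7,s,5),(-7,s,112)) for s in(-20,20)]+[((-107,-45,2.5),(-107,45,2.5)),((-107,45,2.5),(-20,45,2.5)),((50,-72,80),(50,72,80)),((55,-72,80),(55,72,80))]
P=samp(W["holder"])
for c in K:
    G=grad(ims[c],.7);out=[]
    for th in np.arange(-.02,.081,.01):
        best=min((-cv2.remap(G,*[u[None,:,i].astype(np.float32) for i in(0,1)],1).mean(),dx,dy,ya) for dx in(-.002,0,.002) for dy in(-.003,-.0015,0,.0015) for ya in(-.095,-.077,-.06) for u in[proj(c,bodyp((.6299+dx,-.0094+dy,ya,th),P,.045))])
        out.append((round(th,3),round(best[0],2),*best[1:]))
    print(c,*out,sep="\n")
capture("top")
S=mark_of("top","slot_0")
print([np.round(m["centre"],1).tolist() for m in S])
for th in(0,.04):print(th,np.round(proj("top",bodyp((.6299,-.0094,-.077,th),[(-.025-.014*i,0,.005) for i in range(6)],.045)),1).tolist())
plan([])
E
```

```text
side
(np.float64(-0.02), np.float32(-146.31), 0.002, 0.0015, -0.095)
(np.float64(-0.01), np.float32(-146.8), 0.002, 0.0015, -0.095)
(np.float64(0.0), np.float32(-146.6), 0.002, 0.0015, -0.077)
(np.float64(0.01), np.float32(-146.03), 0.002, 0.0015, -0.077)
(np.float64(0.02), np.float32(-145.76), 0.002, 0.0015, -0.077)
(np.float64(0.03), np.float32(-145.75), 0.002, 0.0015, -0.077)
(np.float64(0.04), np.float32(-145.39), 0.002, 0.0015, -0.077)
(np.float64(0.05), np.float32(-143.86), 0.002, 0.0015, -0.06)
(np.float64(0.06), np.float32(-140.44), 0.002, 0.0015, -0.06)
(np.float64(0.07), np.float32(-135.27), 0.002, 0.0015, -0.06)
(np.float64(0.08), np.float32(-128.99), 0.002, 0.0015, -0.06)
top
(np.float64(-0.02), np.float32(-120.34), -0.002, 0, -0.077)
(np.float64(-0.01), np.float32(-121.31), -0.002, 0, -0.06)
(np.float64(0.0), np.float32(-120.87), -0.002, 0, -0.06)
(np.float64(0.01), np.float32(-121.09), 0, 0, -0.077)
(np.float64(0.02), np.float32(-122.18), 0.002, 0, -0.06)
(np.float64(0.03), np.float32(-123.61), 0.002, -0.0015, -0.077)
(np.float64(0.04), np.float32(-123.07), 0.002, -0.0015, -0.077)
(np.float64(0.05), np.float32(-120.86), 0.002, -0.0015, -0.095)
(np.float64(0.06), np.float32(-118.42), 0.002, -0.0015, -0.095)
(np.float64(0.07), np.float32(-115.78), 0.002, -0.0015, -0.095)
(np.float64(0.08), np.float32(-113.09), 0.002, -0.0015, -0.095)
[[318.7, 204.9], [317.1, 195.6], [317.1, 203.8], [316.4, 217.7], [313.4, 225.1], [318.8, 173.5]]
0 [[318.4, 196.8], [317.9, 202.1], [317.4, 207.4], [316.9, 212.7], [316.4, 218.0], [315.9, 223.4]]
0.04 [[318.4, 197.0], [317.9, 202.3], [317.4, 207.6], [316.9, 212.9], [316.4, 218.3], [315.9, 223.6]]
now [ 0.5879 -0.2366  0.2809] yaw 1.285 tilt [-0.001  0.001 -1.   ] q1,q6 [-0.589 -0.303] w 0.0578 F [-0.4  0.2 -1. ] 21.4
```

```bash
cat >> mv.py <<'E'
H=(.630,-.0105,-.0768)
def slot(i,z,dx=0.,dy=0.):
    return ((*body(H,(-.0257-.014*i+dx,dy,0))[0][:2],z),1.494)
RK=(.5304,-.2205,-.281)
def rk(i,z,dx=0.):
    return ((*body(RK,(-.06+.024*i+dx,0,0))[0][:2],z),1.29)
E
python3 - <<'E'
from mv import *
plan([slot(0,.285),slot(0,.175)])
E
```

```text
now [ 0.5879 -0.2366  0.2809] yaw 1.285 tilt [-0.001  0.001 -1.   ] q1,q6 [-0.589 -0.303] w 0.0578 F [-0.4  0.2 -1. ] 21.4
[48.5, 223.5, -3.9] [0.001, -0.002, -0.209] rows>= 4
[48.3, 223.4, 106.1] [0.001, -0.002, -0.209] rows>= 5
```

apply_moves(
  targets=[
    [10,45,-4,0,0,-0.04,-1],
    [20,90,-4,0,0,-0.09,-1],
    [30,140,-4,0,0,-0.13,-1],
    [40,190,-4,0,0,-0.17,-1],
    [48.5,223.5,-4,0,0,-0.209,-1],
    [48.5,223.5,-4,0,0,-0.209,-1],
    [48.5,223.5,60,0,0,-0.209,-1],
    [48.5,223.5,106,0,0,-0.209,-1],
  ],
)

```text
time: 22.35
tcp_pos: [0.6037, -0.0093, 0.1729]
tool_rot: [-0.122, -3.137, -0.0]
force: [0.2, -0.8, -1.0]
gripper_width: 0.0578
gripper_force: 64.3
```

apply_moves(
  targets=[
    [0,0,0,0,0,0,-1],
    [0,0,0,0,0,0,-1],
  ],
)

```text
time: 22.6
tcp_pos: [0.6051, -0.0094, 0.178]
tool_rot: [0.122, 3.138, -0.0]
force: [0.0, 1.2, 1.1]
gripper_width: 0.0579
gripper_force: 64.4
```

```bash
cat >> wf.py <<'E'
W["card"]=box(-2.5,2.5,-30,30,0,90)
E
python3 - <<'E'
from wf import *
from mv import *
plan([slot(0,.175)])
ims={"side":np.median([capture("side") for _ in range(2)],0).astype(np.uint8)}
t=state()["tcp_pos"];z=t[2]-.0794;p0=(*t[:2],-.0768)
print(refine("card",p0,ims,z,("side",)),p0)
u=proj("side",body(p0,(0,0,0),z))[0]*6
W["holder"]=sum([box(-18-14*i-3,-18-14*i+3,-34,34,5,38,"top")+[((-18-14*i,-34,41),(-18-14*i,34,41))] for i in range(7)],[])
up(ims,[],[("side",int(u[0])-200,int(u[1])-225,400,450)],"pics/a.png",6)
up(ims,[("holder",H),("card",p0)],[("side",int(u[0])-200,int(u[1])-225,400,450)],"pics/b.png",6,zs=dict(holder=.0425,card=z))
cv2.imwrite("pics/c0.png",np.hstack([cv2.imread("pics/a.png"),cv2.imread("pics/b.png")]))
E
```

```text
now [ 0.6051 -0.0094  0.178 ] yaw 1.493 tilt [ 0.001 -0.    -1.   ] q1,q6 [-0.231 -0.154] w 0.0579 F [0.  1.2 1.1] 22.6
[0.8, 0.8, 3.0] [-0.0, 0.001, -0.001] rows>= 1
(array([ 5.97451215e-01, -5.06628621e-04, -3.25618675e-01]), np.float64(-0.7128937244415283)) (np.float64(0.6059881171553104), np.float64(-0.009332885627657985), -0.0768)
```

View pics/c0.png

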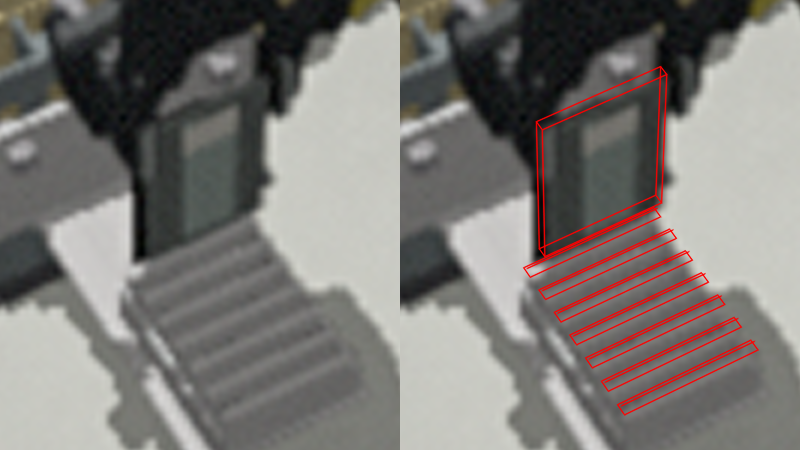

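apply_moves(
  targets=[
    [0.5,0,8,0,0,0,-1],
    [0.5,0,14,0,0,0,-1],
    [0.5,0,20,0,0,0,-1],
    [0.5,0,25,0,0,0,-1],
    [0.5,0,25,0,0,0,-1],
  ],
)

```text
time: 23.32
tcp_pos: [0.6041, -0.0086, 0.1508]
tool_rot: [-0.121, -3.139, -0.0]
force: [1.5, -0.5, -1.7]
gripper_width: 0.058
gripper_force: 64.4
```

apply_moves(
  targets=[
    [0,0,6,0,0,0,-1],
    [0,0,12,0,0,0,-1],
    [0,0,17,0,0,0,-1],
    [0,0,20,0,0,0,-1],
    [0,0,22,0,0,0,-1],
    [0,0,22,0,0,0,-1],
  ],
)

```text
time: 24.08
tcp_pos: [0.6042, -0.0087, 0.1292]
tool_rot: [-0.121, -3.139, -0.0]
force: [2.2, 0.1, -0.9]
gripper_width: 0.058
gripper_force: 64.4
```

apply_moves(
  targets=[
    [0,0,1,0,0,0,-1],
    [0,0,2,0,0,0,-1],
    [0,0,2,0,0,0,-1],
  ],
)

```text
time: 24.45
tcp_pos: [0.6042, -0.0087, 0.1273]
tool_rot: [0.121, 3.139, 0.0]
force: [1.2, -0.5, 0.7]
gripper_width: 0.058
gripper_force: 64.5
```

apply_moves(
  targets=[
    [0,0,1,0,0,0,-1],
    [0,0,1,0,0,0,1],
    [0,0,1,0,0,0,1],
    [0,0,1,0,0,0,1],
    [0,0,0,0,0,0,1],
    [0,0,-50,0,0,0,1],
    [0,0,-110,0,0,0,1],
    [0,0,-145,0,0,0,1],
  ],
)

```text
time: 25.45
tcp_pos: [0.6047, -0.0088, 0.2759]
tool_rot: [0.12, 3.136, -0.001]
force: [-0.2, 0.4, -0.2]
gripper_width: 0.0854
gripper_force: 0.0
```

```bash
python3 - <<'E'
from wf import *
from mv import *
plan([rk(3,.27)])
# check placed card: fit against picture
for c in K:
    capture(c)
    print(c,[(np.round(m["centre"],1).tolist(),round(m["score"],2)) for m in mark_of(c,"carrier_a")])
    print(np.round(proj(c,np.array([[*slot(0,0)[0][:2],.048]])),1), np.round(proj(c,np.array([rk(i,.006)[0] for i in(0,2,3,5)])),1).tolist())
E
```

```text
now [ 0.6047 -0.0088  0.2759] yaw 1.494 tilt [ 0.003 -0.001 -1.   ] q1,q6 [-0.23  -0.154] w 0.0854 F [-0.2  0.4 -0.2] 25.4
[46.2, -219.3, 5.8] [-0.0, 0.003, 0.204] rows>= 4
side [([314.2, 197.8], 0.53)]
[[314.4 197. ]] [[396.9, 205.2], [390.1, 192.2], [386.8, 185.9], [380.3, 173.6]]
top [([396.6, 229.9], 0.68), ([390.5, 250.2], 0.64), ([397.3, 223.7], 0.62), ([442.6, 223.1], 0.55)]
[[318.8 197.2]] [[389.9, 249.2], [394.6, 232.1], [396.9, 223.7], [401.6, 207.0]]
```

apply_moves(
  targets=[
    [12,-55,6,0,0,0.05,1],
    [24,-110,6,0,0,0.1,1],
    [35,-165,6,0,0,0.15,1],
    [46,-219,6,0,0,0.204,1],
    [46,-219,6,0,0,0.204,1],
    [46,-219,6,0,0,0.204,1],
    [46,-219,6,0,0,0.204,1],
  ],
)

```text
time: 26.52
tcp_pos: [0.5417, -0.2222, 0.2657]
tool_rot: [-0.437, -3.11, -0.001]
force: [0.6, 0.4, 0.2]
gripper_width: 0.0854
gripper_force: 0.0
```

```bash
python3 - <<'E'
from mv import *
plan([rk(3,.08)])
E
```

```text
now [ 0.5417 -0.2222  0.2657] yaw 1.292 tilt [-0.001  0.001 -1.   ] q1,q6 [-0.613 -0.334] w 0.0854 F [0.6 0.4 0.2] 26.5
[-0.8, -1.6, 185.7] [0.001, -0.001, 0.002] rows>= 3
```

apply_moves(
  targets=[
    [-0.5,-1.5,60,0,0,0,1],
    [-0.5,-1.5,120,0,0,0,1],
    [-0.5,-1.5,165,0,0,0,1],
    [-0.5,-1.5,184,0,0,0,1],
    [-0.5,-1.5,184,0,0,0,1],
    [-0.5,-1.5,184,0,0,0,-1],
    [-0.5,-1.5,184,0,0,0,-1],
    [-0.5,-1.5,184,0,0,0,-1],
  ],
)

```text
time: 27.52
tcp_pos: [0.5432, -0.2259, 0.0853]
tool_rot: [0.439, 3.107, -0.002]
force: [-0.8, 1.8, 7.3]
gripper_width: 0.058
gripper_force: 62.9
```

apply_moves(
  targets=[
    [0,0,0,0,0,0,-1],
    [0,0,0,0,0,0,-1],
    [0,0,-30,0,0,0,-1],
    [0,0,-80,0,0,0,-1],
    [0,0,-140,0,0,0,-1],
    [0,0,-190,0,0,0,-1],
    [0,0,-200,0,0,0,-1],
    [0,0,-200,0,0,0,-1],
  ],
)

```text
time: 28.52
tcp_pos: [0.542, -0.2254, 0.2834]
tool_rot: [0.439, 3.109, -0.001]
force: [-0.9, 1.0, -1.2]
gripper_width: 0.0578
gripper_force: 64.2
```

```bash
python3 - <<'E'
from mv import *
plan([slot(2,.285),slot(2,.175)])
E
```

```text
now [ 0.542  -0.2254  0.2834] yaw 1.29 tilt [ 0.002 -0.001 -1.   ] q1,q6 [-0.617 -0.336] w 0.0578 F [-0.9  1.  -1.2] 28.5
[27.6, 220.0, -1.8] [-0.001, 0.002, -0.204] rows>= 4
[27.8, 220.1, 108.2] [-0.001, 0.002, -0.204] rows>= 4
```

apply_moves(
  targets=[
    [6,45,-2,0,0,-0.04,-1],
    [12,90,-2,0,0,-0.09,-1],
    [18,140,-2,0,0,-0.13,-1],
    [24,190,-2,0,0,-0.17,-1],
    [27.5,220,-2,0,0,-0.204,-1],
    [27.5,220,-2,0,0,-0.204,-1],
    [27.5,220,60,0,0,-0.204,-1],
    [27.5,220,106,0,0,-0.204,-1],
  ],
)

```text
time: 29.52
tcp_pos: [0.575, -0.0067, 0.1729]
tool_rot: [-0.122, -3.137, -0.0]
force: [-0.5, -0.4, 0.5]
gripper_width: 0.0579
gripper_force: 64.3
```

apply_moves(
  targets=[
    [0,0,0,0,0,0,-1],
    [0,0,0,0,0,0,-1],
    [0,0,0,0,0,0,-1],
  ],
)

```text
time: 29.9
tcp_pos: [0.5774, -0.0066, 0.1789]
tool_rot: [0.121, 3.136, -0.001]
force: [1.0, -0.0, -0.7]
gripper_width: 0.058
gripper_force: 64.4
```

```bash
python3 - <<'E'
from mv import *
from wf import *
plan([slot(2,.15)])
# Card lower edge vs fins: side silhouette of carrier in hand
c="side";capture(c)
for m in silhouettes(c,"carrier_a")[:4]:print(round(m["score"],2),np.round(m["box"],1))
t=state()["tcp_pos"]
print(np.round(proj(c,body((*t[:2],-.0768),np.array([(0,y,z) for y in(-.03,.03) for z in(-.0794,.0106)]),t[2])),1).tolist())
print([np.round(m["centre"],1).tolist() for m in mark_of(c,"carrier_a")])
E
```

```text
now [ 0.5774 -0.0066  0.1789] yaw 1.494 tilt [ 0.004 -0.001 -1.   ] q1,q6 [-0.238 -0.161] w 0.058 F [ 1.  -0.  -0.7] 29.9
[1.0, 0.2, 28.9] [-0.001, 0.004, -0.0] rows>= 1
0.46 [303.9 187.2 309.5 197. ]
[[329.4, 188.8], [330.6, 167.6], [309.8, 198.0], [309.7, 177.1]]
[[319.7, 192.0], [312.3, 196.9]]
```

apply_moves(
  targets=[
    [0.7,0,8,0,0,0,-1],
    [0.7,0,14,0,0,0,-1],
    [0.7,0,20,0,0,0,-1],
    [0.7,0,25,0,0,0,-1],
    [0.7,0,28,0,0,0,-1],
    [0.7,0,28,0,0,0,-1],
  ],
)

```text
time: 30.8
tcp_pos: [0.5753, -0.006, 0.1479]
tool_rot: [-0.121, -3.139, -0.0]
force: [1.7, 0.4, -1.3]
gripper_width: 0.0581
gripper_force: 64.4
```

apply_moves(
  targets=[
    [0,0,6,0,0,0,-1],
    [0,0,12,0,0,0,-1],
    [0,0,17,0,0,0,-1],
    [0,0,20,0,0,0,-1],
    [0,0,21,0,0,0,-1],
    [0,0,21,0,0,0,-1],
  ],
)

```text
time: 31.55
tcp_pos: [0.5755, -0.006, 0.1273]
tool_rot: [0.121, 3.139, 0.0]
force: [2.9, 0.1, -0.3]
gripper_width: 0.0581
gripper_force: 64.7
```

apply_moves(
  targets=[
    [0,0,1,0,0,0,-1],
    [0,0,2,0,0,0,-1],
    [0,0,2,0,0,0,-1],
  ],
)

```text
time: 31.92
tcp_pos: [0.5755, -0.006, 0.1254]
tool_rot: [0.12, 3.139, 0.0]
force: [3.6, -0.9, 0.9]
gripper_width: 0.058
gripper_force: 64.8
```

apply_moves(
  targets=[
    [-1,0,1,0,0,0,-1],
    [-1,0,1,0,0,0,-1],
    [-1,0,1,0,0,0,1],
    [-1,0,1,0,0,0,1],
    [-1,0,1,0,0,0,1],
    [-1,0,-50,0,0,0,1],
    [-1,0,-110,0,0,0,1],
    [-1,0,-145,0,0,0,1],
  ],
)

```text
time: 32.92
tcp_pos: [0.5768, -0.0062, 0.2735]
tool_rot: [0.12, 3.137, -0.001]
force: [0.6, -0.1, 0.1]
gripper_width: 0.0856
gripper_force: 0.0
```

```bash
python3 - <<'E'
from wf import *
from mv import *
plan([rk(2,.27)])
for c in K:
    capture(c)
    print(c,[(np.round(m["centre"],1).tolist(),round(m["score"],2)) for m in mark_of(c,"carrier_a")])
    print(np.round(proj(c,np.array([slot(i,.048)[0] for i in(0,2)])),1).tolist(), np.round(proj(c,np.array([rk(i,.006)[0] for i in(0,2)])),1).tolist())
E
```

```text
now [ 0.5768 -0.0062  0.2735] yaw 1.494 tilt [ 0.003 -0.001 -1.   ] q1,q6 [-0.237 -0.161] w 0.0856 F [ 0.6 -0.1  0.1] 32.9
[41.6, -214.8, 3.5] [-0.0, 0.003, 0.204] rows>= 4
side [([318.4, 201.4], 0.71), ([313.5, 195.5], 0.64), ([398.0, 202.7], 0.54), ([234.3, 204.5], 0.22)]
[[314.4, 197.0], [319.5, 204.3]] [[396.9, 205.2], [390.1, 192.2]]
top [([444.9, 224.0], 0.61), ([389.1, 248.5], 0.59), ([395.9, 229.9], 0.43)]
[[318.8, 197.2], [317.8, 207.7]] [[389.9, 249.2], [394.6, 232.1]]
```

Both placed well. Third: rack slot 2 → holder slot 4.

apply_moves(
  targets=[
    [11,-55,4,0,0,0.05,1],
    [22,-110,4,0,0,0.1,1],
    [32,-165,4,0,0,0.15,1],
    [41.5,-215,4,0,0,0.204,1],
    [41.5,-215,4,0,0,0.204,1],
    [41.5,-215,4,0,0,0.204,1],
    [41.5,-215,4,0,0,0.204,1],
  ],
)

```text
time: 34.0
tcp_pos: [0.5187, -0.2161, 0.2657]
tool_rot: [-0.437, -3.11, -0.001]
force: [0.1, 0.5, -0.1]
gripper_width: 0.0856
gripper_force: 0.0
```

```bash
python3 - <<'E'
from mv import *
plan([rk(2,.08)])
E
```

```text
now [ 0.5187 -0.2161  0.2657] yaw 1.292 tilt [-0.001  0.001 -1.   ] q1,q6 [-0.628 -0.349] w 0.0856 F [ 0.1  0.5 -0.1] 34.0
[-0.6, -1.1, 185.7] [0.001, -0.001, 0.002] rows>= 3
```

apply_moves(
  targets=[
    [-0.5,-1,60,0,0,0,1],
    [-0.5,-1,120,0,0,0,1],
    [-0.5,-1,165,0,0,0,1],
    [-0.5,-1,184,0,0,0,1],
    [-0.5,-1,184,0,0,0,1],
    [-0.5,-1,184,0,0,0,-1],
    [-0.5,-1,184,0,0,0,-1],
    [-0.5,-1,184,0,0,0,-1],
  ],
)

```text
time: 35.0
tcp_pos: [0.5203, -0.2193, 0.0852]
tool_rot: [0.439, 3.107, -0.002]
force: [0.2, 1.6, 6.8]
gripper_width: 0.0581
gripper_force: 63.4
```

apply_moves(
  targets=[
    [0,0,0,0,0,0,-1],
    [0,0,0,0,0,0,-1],
    [0,0,-30,0,0,0,-1],
    [0,0,-80,0,0,0,-1],
    [0,0,-140,0,0,0,-1],
    [0,0,-190,0,0,0,-1],
    [0,0,-200,0,0,0,-1],
    [0,0,-200,0,0,0,-1],
  ],
)

```text
time: 36.0
tcp_pos: [0.5192, -0.2187, 0.2834]
tool_rot: [0.439, 3.109, -0.002]
force: [0.5, 1.0, -1.8]
gripper_width: 0.0581
gripper_force: 64.2
```

```bash
python3 - <<'E'
from mv import *
plan([slot(4,.285),slot(4,.175)])
E
```

```text
now [ 0.5192 -0.2187  0.2834] yaw 1.29 tilt [ 0.002 -0.001 -1.   ] q1,q6 [-0.631 -0.35 ] w 0.0581 F [ 0.5  1.  -1.8] 36.0
[31.3, 214.2, -1.8] [-0.001, 0.002, -0.204] rows>= 4
[31.5, 214.3, 108.2] [-0.001, 0.002, -0.204] rows>= 4
```

apply_moves(
  targets=[
    [7,45,-2,0,0,-0.04,-1],
    [14,90,-2,0,0,-0.09,-1],
    [21,140,-2,0,0,-0.13,-1],
    [27,185,-2,0,0,-0.17,-1],
    [31,214,-2,0,0,-0.204,-1],
    [31,214,-2,0,0,-0.204,-1],
    [31,214,60,0,0,-0.204,-1],
    [31,214,106,0,0,-0.204,-1],
  ],
)

```text
time: 37.0
tcp_pos: [0.5472, -0.0047, 0.1729]
tool_rot: [-0.122, -3.137, -0.0]
force: [1.4, -0.6, -1.0]
gripper_width: 0.058
gripper_force: 64.3
```

apply_moves(
  targets=[
    [0,0,0,0,0,0,-1],
    [0,0,0,0,0,0,-1],
    [0,0,0,0,0,0,-1],
  ],
)

```text
time: 37.38
tcp_pos: [0.5495, -0.0047, 0.1788]
tool_rot: [0.121, 3.136, -0.001]
force: [0.3, -0.3, 0.3]
gripper_width: 0.0579
gripper_force: 64.4
```

```bash
python3 - <<'E'
from mv import *
plan([slot(4,.15)])
E
```

```text
now [ 0.5495 -0.0047  0.1788] yaw 1.494 tilt [ 0.003 -0.001 -1.   ] q1,q6 [-0.247 -0.17 ] w 0.0579 F [ 0.3 -0.3  0.3] 37.4
[1.1, 0.5, 28.8] [-0.001, 0.003, -0.0] rows>= 1
```

apply_moves(
  targets=[
    [0,0,8,0,0,0,-1],
    [0,0,14,0,0,0,-1],
    [0,0,20,0,0,0,-1],
    [0,0,25,0,0,0,-1],
    [0,0,28,0,0,0,-1],
    [0,0,28,0,0,0,-1],
  ],
)

```text
time: 38.12
tcp_pos: [0.5482, -0.0041, 0.1481]
tool_rot: [-0.12, -3.139, -0.0]
force: [1.1, 0.2, -1.8]
gripper_width: 0.0577
gripper_force: 64.4
```

apply_moves(
  targets=[
    [0,0,6,0,0,0,-1],
    [0,0,12,0,0,0,-1],
    [0,0,17,0,0,0,-1],
    [0,0,20,0,0,0,-1],
    [0,0,22,0,0,0,-1],
    [0,0,22,0,0,0,-1],
  ],
)

```text
time: 38.88
tcp_pos: [0.5483, -0.0042, 0.1262]
tool_rot: [0.121, 3.139, 0.0]
force: [2.8, 0.4, -1.0]
gripper_width: 0.0577
gripper_force: 64.5
```

apply_moves(
  targets=[
    [0,0,1,0,0,0,-1],
    [0,0,2,0,0,0,-1],
    [0,0,2,0,0,0,-1],
  ],
)

```text
time: 39.25
tcp_pos: [0.5483, -0.0042, 0.1244]
tool_rot: [0.12, 3.139, 0.0]
force: [0.8, 0.6, 0.7]
gripper_width: 0.0582
gripper_force: 64.5
```

apply_moves(
  targets=[
    [-0.5,0,1,0,0,0,-1],
    [-0.5,0,1,0,0,0,-1],
    [-0.5,0,1,0,0,0,1],
    [-0.5,0,1,0,0,0,1],
    [-0.5,0,1,0,0,0,1],
    [-0.5,0,-50,0,0,0,1],
    [-0.5,0,-110,0,0,0,1],
    [-0.5,0,-148,0,0,0,1],
  ],
)

```text
time: 40.25
tcp_pos: [0.5491, -0.0043, 0.2753]
tool_rot: [0.12, 3.137, -0.001]
force: [0.6, -1.0, 0.9]
gripper_width: 0.0852
gripper_force: 0.0
```

```bash
python3 - <<'E'
from wf import *
from mv import *
plan([rk(0,.27,-.004)])
for c in K:
    capture(c)
    print(c,[(np.round(m["centre"],1).tolist(),round(m["score"],2)) for m in mark_of(c,"carrier_a")])
    print(np.round(proj(c,np.array([slot(i,.048)[0] for i in(0,2,4)])),1).tolist(), np.round(proj(c,np.array([rk(i,.006)[0] for i in(0,)])),1).tolist())
E
```

```text
now [ 0.5491 -0.0043  0.2753] yaw 1.494 tilt [ 0.002 -0.001 -1.   ] q1,q6 [-0.246 -0.169] w 0.0852 F [ 0.6 -1.   0.9] 40.2
[64.7, -204.0, 5.2] [-0.0, 0.002, 0.204] rows>= 4
side [([312.9, 196.4], 0.67), ([319.2, 202.8], 0.54)]
[[314.4, 197.0], [319.5, 204.3], [324.7, 211.7]] [[396.9, 205.2]]
top [([441.7, 225.6], 0.52)]
[[318.8, 197.2], [317.8, 207.7], [316.8, 218.4]] [[389.9, 249.2]]
```

apply_moves(
  targets=[
    [16,-51,5,0,0,0.05,1],
    [32,-102,5,0,0,0.1,1],
    [48,-153,5,0,0,0.15,1],
    [65,-204,5,0,0,0.204,1],
    [65,-204,5,0,0,0.204,1],
    [65,-204,5,0,0,0.204,1],
    [65,-204,5,0,0,0.204,1],
  ],
)

```text
time: 41.32
tcp_pos: [0.4686, -0.2015, 0.2667]
tool_rot: [-0.437, -3.11, -0.001]
force: [0.3, 0.4, 0.3]
gripper_width: 0.0853
gripper_force: 0.0
```

```bash
python3 - <<'E'
from mv import *
plan([rk(0,.08,-.004)])
E
```

```text
now [ 0.4686 -0.2015  0.2667] yaw 1.292 tilt [-0.001  0.001 -1.   ] q1,q6 [-0.663 -0.384] w 0.0853 F [0.3 0.4 0.3] 41.3
[-0.8, -1.3, 186.7] [0.001, -0.001, 0.002] rows>= 3
```

apply_moves(
  targets=[
    [-0.5,-1,60,0,0,0,1],
    [-0.5,-1,120,0,0,0,1],
    [-0.5,-1,165,0,0,0,1],
    [-0.5,-1,185,0,0,0,1],
    [-0.5,-1,185,0,0,0,1],
    [-0.5,-1,185,0,0,0,-1],
    [-0.5,-1,185,0,0,0,-1],
    [-0.5,-1,185,0,0,0,-1],
  ],
)

```text
time: 42.32
tcp_pos: [0.4697, -0.2042, 0.0843]
tool_rot: [0.439, 3.108, -0.001]
force: [-0.3, 1.2, 6.9]
gripper_width: 0.058
gripper_force: 63.5
```

apply_moves(
  targets=[
    [0,0,0,0,0,0,-1],
    [0,0,0,0,0,0,-1],
    [0,0,-30,0,0,0,-1],
    [0,0,-80,0,0,0,-1],
    [0,0,-140,0,0,0,-1],
    [0,0,-190,0,0,0,-1],
    [0,0,-200,0,0,0,-1],
    [0,0,-200,0,0,0,-1],
  ],
)

```text
time: 43.32
tcp_pos: [0.4688, -0.204, 0.2829]
tool_rot: [0.439, 3.109, -0.001]
force: [-0.6, 0.1, -1.3]
gripper_width: 0.0577
gripper_force: 64.3
```

```bash
python3 - <<'E'
from mv import *
plan([slot(5,.285,-.004),slot(5,.175,-.004)])
E
```

```text
now [ 0.4688 -0.204   0.2829] yaw 1.29 tilt [ 0.001 -0.001 -1.   ] q1,q6 [-0.667 -0.386] w 0.0577 F [-0.6  0.1 -1.3] 43.3
[-3.6, 210.3, -2.2] [-0.001, 0.001, -0.204] rows>= 4
[-3.5, 210.4, 107.8] [-0.001, 0.001, -0.204] rows>= 4
```

apply_moves(
  targets=[
    [-1,45,-2,0,0,-0.04,-1],
    [-2,90,-2,0,0,-0.09,-1],
    [-3,140,-2,0,0,-0.13,-1],
    [-3.5,185,-2,0,0,-0.17,-1],
    [-4,210.5,-2,0,0,-0.204,-1],
    [-4,210.5,-2,0,0,-0.204,-1],
    [-4,210.5,60,0,0,-0.204,-1],
    [-4,210.5,106,0,0,-0.204,-1],
  ],
)

```text
time: 44.32
tcp_pos: [0.5295, -0.0032, 0.173]
tool_rot: [-0.122, -3.137, -0.0]
force: [0.1, -0.1, 0.3]
gripper_width: 0.0578
gripper_force: 64.4
```

apply_moves(
  targets=[
    [0,0,0,0,0,0,-1],
    [0,0,0,0,0,0,-1],
    [0,0,0,0,0,0,-1],
  ],
)

```text
time: 44.7
tcp_pos: [0.5319, -0.0032, 0.1788]
tool_rot: [0.121, 3.136, -0.001]
force: [-0.2, 1.2, 0.6]
gripper_width: 0.0578
gripper_force: 64.4
```

```bash
python3 - <<'E'
from mv import *
plan([slot(5,.15,-.004)])
E
```

```text
now [ 0.5319 -0.0032  0.1788] yaw 1.494 tilt [ 0.003 -0.001 -1.   ] q1,q6 [-0.252 -0.175] w 0.0578 F [-0.2  1.2  0.6] 44.7
[1.4, 0.2, 28.8] [-0.001, 0.004, -0.0] rows>= 1
```

apply_moves(
  targets=[
    [0.3,0,8,0,0,0,-1],
    [0.3,0,14,0,0,0,-1],
    [0.3,0,20,0,0,0,-1],
    [0.3,0,25,0,0,0,-1],
    [0.3,0,28,0,0,0,-1],
    [0.3,0,28,0,0,0,-1],
  ],
)

```text
time: 45.45
tcp_pos: [0.5303, -0.0025, 0.1481]
tool_rot: [-0.12, -3.139, -0.0]
force: [1.0, -0.6, -0.8]
gripper_width: 0.058
gripper_force: 64.4
```

apply_moves(
  targets=[
    [0,0,6,0,0,0,-1],
    [0,0,12,0,0,0,-1],
    [0,0,17,0,0,0,-1],
    [0,0,21,0,0,0,-1],
    [0,0,23,0,0,0,-1],
    [0,0,23,0,0,0,-1],
  ],
)

```text
time: 46.2
tcp_pos: [0.5304, -0.0025, 0.1252]
tool_rot: [-0.121, -3.139, -0.0]
force: [1.3, -0.1, -0.9]
gripper_width: 0.0579
gripper_force: 64.4
```

apply_moves(
  targets=[
    [0,0,1,0,0,0,-1],
    [0,0,2,0,0,0,-1],
    [0,0,2,0,0,0,-1],
  ],
)

```text
time: 46.58
tcp_pos: [0.5305, -0.0026, 0.1234]
tool_rot: [0.121, 3.139, 0.0]
force: [1.3, -0.6, -0.3]
gripper_width: 0.0577
gripper_force: 64.5
```

apply_moves(
  targets=[
    [0,0,1,0,0,0,-1],
    [0,0,2,0,0,0,-1],
    [0,0,2,0,0,0,-1],
  ],
)

```text
time: 46.95
tcp_pos: [0.531, -0.0027, 0.1223]
tool_rot: [0.121, 3.138, -0.0]
force: [0.6, -0.8, 6.1]
gripper_width: 0.058
gripper_force: 65.2
```

apply_moves(
  targets=[
    [0,0,-1,0,0,0,-1],
    [0,0,-1,0,0,0,1],
    [0,0,-1,0,0,0,1],
    [0,0,-1,0,0,0,1],
    [0,0,-1,0,0,0,1],
    [0,0,-50,0,0,0,1],
    [0,0,-110,0,0,0,1],
    [0,0,-170,0,0,0,1],
  ],
)

```text
time: 47.95
tcp_pos: [0.53, -0.0024, 0.293]
tool_rot: [-0.12, -3.139, -0.0]
force: [1.3, -0.6, 0.3]
gripper_width: 0.0856
gripper_force: 0.0
```

apply_moves(
  targets=[
    [0,60,0,0,0,0,1],
    [0,120,0,0,0,0,1],
    [0,180,0,0,0,0,1],
    [0,240,0,0,0,0,1],
    [0,300,0,0,0,0,1],
    [0,340,0,0,0,0,1],
    [0,340,0,0,0,0,1],
  ],
)

```text
time: 48.82
tcp_pos: [0.5558, 0.339, 0.2903]
tool_rot: [-0.115, -3.138, 0.0]
force: [0.5, 0.3, -0.7]
gripper_width: 0.0855
gripper_force: 0.0
```

```bash
python3 - <<'E'
from wf import *
from mv import *
plan([])
ims={c:np.median([capture(c) for _ in range(2)],0).astype(np.uint8) for c in K}
for c in K:
    for n in("dropper_bottle","small_bottle","carrier_a"):print(c,n,[(np.round(m["centre"],1).tolist(),round(m["score"],2)) for m in mark_of(c,n)])
a=cv2.resize(ims["side"][125:275,240:400],None,fx=2.5,fy=2.5,interpolation=2)
b=cv2.resize(ims["top"][125:275,260:420],None,fx=2.5,fy=2.5,interpolation=2)
cv2.imwrite("pics/end.png",np.hstack([cv2.resize(ims["side"][130:240,260:340],(400,550),interpolation=2),cv2.resize(ims["top"][140:290,260:420],(400,375),interpolation=2) if 0 else cv2.resize(ims["top"][140:280,270:372],(400,550),interpolation=2)]))
E
```

```text
now [0.5558 0.339  0.2903] yaw 1.498 tilt [-0.001 -0.    -1.   ] q1,q6 [0.347 0.42 ] w 0.0855 F [ 0.5  0.3 -0.7] 48.8
side dropper_bottle []
side small_bottle []
side carrier_a [([417.2, 167.1], 0.73)]
top dropper_bottle [([319.2, 273.0], 0.52)]
top small_bottle [([255.7, 150.2], 0.52)]
top carrier_a [([440.6, 221.6], 0.77), ([314.2, 224.4], 0.64), ([319.4, 208.8], 0.59), ([320.7, 198.4], 0.52), ([315.2, 222.1], 0.44), ([318.2, 215.2], 0.42), ([319.8, 179.0], 0.18)]
```

View pics/end.png

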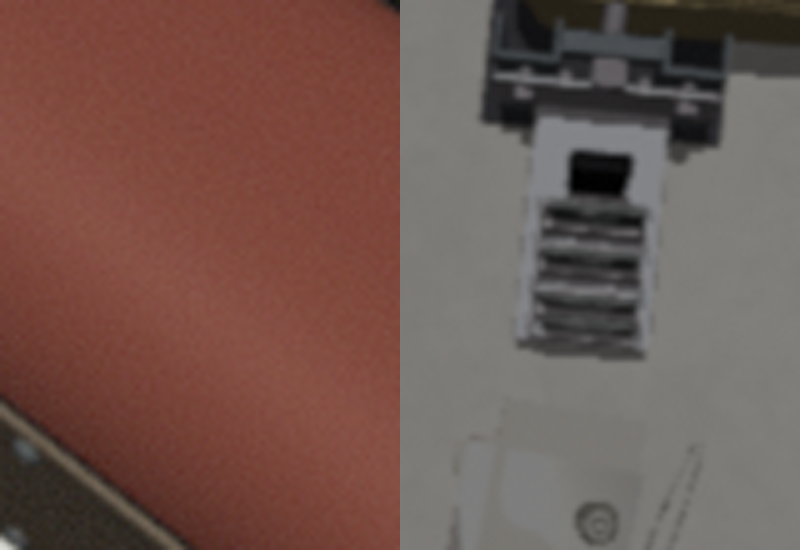

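apply_moves(
  targets=[
    [0,-60,0,0,0,0,1],
    [0,-120,0,0,0,0,1],
    [0,-180,0,0,0,0,1],
    [0,-240,0,0,0,0,1],
    [0,-300,0,0,0,0,1],
    [0,-360,0,0,0,0,1],
    [0,-420,0,0,0,0,1],
    [0,-480,0,0,0,0,1],
  ],
)

```text
time: 50.32
tcp_pos: [0.5191, -0.1442, 0.2916]
tool_rot: [0.121, 3.138, -0.0]
force: [2.2, -0.5, 0.3]
gripper_width: 0.0859
gripper_force: 0.0
```

apply_moves(
  targets=[
    [0,-60,0,0,0,0,1],
    [0,-100,0,0,0,0,1],
    [0,-100,0,0,0,0,1],
  ],
)

```text
time: 50.7
tcp_pos: [0.5112, -0.2445, 0.2908]
tool_rot: [-0.127, -3.139, -0.0]
force: [0.5, -0.0, 0.4]
gripper_width: 0.0854
gripper_force: 0.0
```

```bash
python3 - <<'E'
from mv import *
capture("side")
for n in("dropper_bottle","small_bottle","carrier_a"):print(n,[(np.round(m["centre"],1).tolist(),round(m["score"],2)) for m in mark_of("side",n)])
for m in silhouettes("side","carrier_a"):print(round(m["score"],2),np.round(m["box"],1))
for i in(0,2,4,5):
    q=body((*slot(i,0)[0][:2],-.077),[(0,y,z) for y in(-.03,.03) for z in(.046,.136)]);u=proj("side",q);print(i,np.round([u.min(0),u.max(0)],1).tolist(),np.round(proj("side",np.array(slot(i,.047)[0])),1))
E
```

```text
dropper_bottle []
small_bottle [([234.1, 205.0], 0.47)]
carrier_a [([421.4, 170.1], 0.76), ([322.2, 208.6], 0.63), ([312.2, 198.1], 0.58), ([327.7, 213.4], 0.56), ([318.7, 204.7], 0.46)]
0.9 [415.1 146.9 433.5 169.1]
0.72 [309.7 180.7 332.7 200.2]
0.71 [319.7 196.9 333.4 210.5]
0.34 [264.4 136.9 322.9 200.7]
0 [[304.5, 173.2], [324.5, 201.8]] [[314.4 197.2]]
2 [[309.9, 180.6], [330.0, 209.2]] [[319.5 204.5]]
4 [[315.1, 188.1], [335.6, 216.8]] [[324.7 211.9]]
5 [[317.7, 192.0], [338.5, 220.6]] [[327.4 215.7]]
```

All four carriers read at their expected slot positions, so I am handing in.

```bash
python3 -c "from workcell import *;print(sign_off())"
```

```text
the job is handed in; nothing more can be done
None
```

The holder hangs home in the upper slots; the catch held against a 20 N upward pull. All four carriers are in holder slots 0, 2, 4 and 5. The bottles were not shifted as far as the last pictures show, and the job is handed in.

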